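# Set an infeed guide roller with its eccentric bolt and prove it with a gauge

## Robot

A 7-joint arm with a two-finger parallel gripper is mounted at the origin on the work surface. World frame = base frame: x ahead of the robot, y to its left, z up, the work surface at z = 0. Lengths are in mm, angles in rad, forces in N, time in s.
With the tool pointing down it reaches from about 425 to 975 mm from the base axis. Payload 16.7 kg.
Tool frame: the origin (TCP) lies at the centre of the arm's flange, where the gripper is bolted on; the fingertips stand 173 mm ahead of it and the grasp point (between the pads) lies grip_point_offset ahead of it (grip_point_offset is the distance from the TCP to the grasp point, in mm); y points along the fingers, x is the direction in which the jaws open and shut, and the axes are right-handed (so a half turn about y gives the same grasp; the last joint's range is limited). The gripper opens to 85 mm and grips with 20 to 120 N. Pads are 22 mm wide; open, the fingers measure 114 mm over their backs; the gripper's body (76 mm by 85 mm) begins 54 mm behind the grasp point. The pads swing forward as they close: fully open they stand 13 mm farther back than shut.
Start: joints at [1.014, 0.426, 0.074, 1.606, -0.034, 1.111, -0.067], TCP at [267.044, -619.9, 404.702] pointing down, gripper open.
Joint ranges: [-2.85, 2.85], [-0.5, 2.14], [-1.23, 1.37], [0.21, 2.46], [-1.02, 4.16], [0.16, 2.05], [-2.73, 2.73]. Speed limits (rad/s): [1.89, 1.89, 2.39, 2.39, 3.01, 3.01, 3.01].

## Interface

Orientations are given as a rotation vector (axis times angle).
In Python, from workcell import * gives the robot as it stands.
- The arm moves only by the tool step_arm, never from a script. Its argument "targets" is a list of rows, each a list of 5 numbers: the shift along the tool's x, y, z in m, then the turn about the tool's y in rad, then the opening, from -1 (shut) to 1 (fully open), so that 0 is half open. A call has 1 to 8 rows; each row shifts and turns the commanded pose from where the row before left it, along the tool's axes as they then stand; what a row does not reach is not made up. A row lasts 1/10 s, in which the tool goes at most 50 mm and 8.59 degrees, less where a joint would pass 70% of its speed; a pose out of reach is approached as far as the arm can. A call with a gripper value outside its range is refused whole. The fingers move at their own pace and stop on an object; "newtons" is the grip in N (left out, the last holds). Time passes only in rows, so rows that do not move let the fingers close. It gives the time, the measured TCP pose, the force and the opening at its end, in the units of the state.
- observe(): the state, without advancing time (a new reading comes with each control period).
- capture(name): name is "scene" or "top" or "wrist"; returns a dict with "frame" (400x640x3 uint8, red, green, blue), "camera_matrix" (3x3 intrinsics, pixels), "xyz" and "orientation" of the camera in the world; the wrist camera has in their place "T_tool_cam" (4x4, takes a point from camera to tool coordinates, whose origin is the TCP and whose axes are the tool frame's). Camera axes: x right, y down, z forward; pixel columns grow to the right and rows downward; lengths in mm; the calibration is good to about 2 mm. A picture is of the moment at which its call begins: read the wrist's pose just before it. There is no depth.
- job_done(): hands the job in, once; it reports no verdict.
The state is a dict: "clock": time; "q": joint angles; "dq": joint speeds; "joint_torque": joint torques, N m; "ee_pos": TCP position; "eef_rot": TCP orientation; "force": force on the tool from outside, world axes, zero at the start; "torque": the same for the moment, N m; "gripper_width": opening from 0.0 (shut) to 1.0 (fully open).
Only numpy, scipy, OpenCV 4.12 (cv2) and the standard library are available. Lean on these libraries where they do the work, as an engineer would, in place of code of your own. Each camera call takes 0.05 s, during which the arm holds its last target.

## Task

The paper infeed guide is set too tight. Turn the red bar head of the eccentric bolt until the orange-handled 12 mm gauge slides between the white guide roller and the steel fence with slight play (between 1 and 2 mm in all), slide its blade through that gap from the low, robot-side end of the slope until the nose is at least 20 mm past the narrowest place to prove it, then draw it out and lay it back in its grey tray. Leave the clamped fence, the blue gauge and the oil bottle where they are.

Things in the scene. Friction and masses are not known exactly. Their poses are not given: they have to be found in the camera images.
- ecc_bolt (a joint): Angle of the eccentric bolt, 0 to 3.0 rad, growing anticlockwise seen from above the plate. The roller's centre is 9 mm off the bolt axis; at 0 it is offset straight to the fence (gap 3 to 8 mm, depending on where the fence is clamped), and the gap is 9 mm x (1 - cos angle) larger than that. Starts at 0.35 to 0.8, always too tight. Stiff (0.3 N m friction), stays where left.
- fence (a joint): How far out the fence is clamped, 0 to 0.005 m: the gap at bolt angle 0 is 3 mm plus this, so gap = 3 mm + fence + 9 mm x (1 - cos(ecc_bolt)). Clamped hard: it gives way only above 80 N and is not to be moved.
- bolt_head (a point): On the bolt axis, 44 mm above the sloped plate, in the bar head: a red bar 12 mm thick, 42 mm long, from 28 to 56 mm above the plate. Axes turn with the bolt: y along the bar to its end with a white dot (the side the roller is offset to), x across it, z along the bolt axis, square out of the plate, so leaning 26 degrees from vertical to the robot.
- roller_centre (a point): Centre of the white guide roller (radius 20 mm, from 3 to 24 mm above the plate), 13 mm above the plate; it is carried round by the eccentric bolt, 9 mm off its axis. The roller spins freely.
- fence_face (a point): On the fence's face towards the roller, at the plate's face, level with the bolt axis. x up the slope, y square to the face, away from the roller, z square out of the plate. Gap = minus the roller centre's y in this frame, minus 20 mm. Fence: steel bar 24 mm high, 12 mm thick, face from x = -20 to +36 mm, with two low black clamp knobs behind; clamped at a different place each time.
- unit: The green and grey guide unit, fixed to the table, 200 mm wide; origin on the table under the point where the bolt axis meets the face of its aluminium plate, 100 mm up. Its x points away from the robot, up the slope. The plate slopes 26 degrees, low end to the robot, and reaches 75 mm down and 85 mm up the slope from the bolt. An orange bar crosses it 71 to 83 mm up the slope, top 40 mm above the plate.
- gauge_grip (a point): Centre of the orange handle (44 mm long, 24 mm wide, 34 mm high) of the 12 mm gauge, 17 mm above its underside. x points along the blade to the nose, z up. The aluminium blade, 12 mm thick and 24 mm high, flush with the underside, reaches from the handle to the round nose 80 mm ahead of this point. Loose, about 0.12 kg; starts upright on its underside in the tray.
- gauge_nose (a point): Foremost point of the blade of the orange gauge, mid-thickness, 12 mm above its underside. Same axes.
- blue_gauge_grip (a point): Handle centre of the blue-handled 18 mm gauge, otherwise the same shape; it lies in the same tray, not needed, leave it.
- tray: Grey tray fixed to the table, outside 200 mm (x) by 260 mm (y), walls 14 mm high and 4 mm thick, floor 4 mm thick. Origin in the centre of its underside, on the table. The two gauges lie side by side along its x, in either order, about 124 mm apart.
- oil: Yellow plastic bottle, 52 mm across, 130 mm high, a bystander at the left of the table; origin at the centre of its underside.
Things that resemble listed ones, but are neither listed nor needed, are in the scene too. What is shaped like the part that bears gauge_grip but turquoise is not meant.

How it is judged:
By the outcome, as a careful person would: the job done as asked, in the order asked, and still so for the second after the job is handed in, with the robot touching nothing.
It also fails if it takes over 66 s, if anything falls off the work surface, if the arm or the gripper's body presses on something with over 40 N, if the wrist force passes 120 N, or if a joint passes its speed limit or range.

## Working session

There is one attempt and no reset: what is moved stays moved. The work goes in short steps, Python scripts to look and compute and a tool call to move; the robot and the scene stay as the last step left them, time stands still between calls to the robot, and variables do not carry over. Pictures are saved under pics/ and viewed, and the job is handed in when it is done.

Besides the shell and the picture viewer there is one more tool, called after "Emit:" by a JSON object that holds its "name" and its "arguments", one argument or row to a line. step_arm: Moves the arm, as the interface text tells. Its arguments: {"type":"object","properties":{"targets":{"type":"array"},"newtons":{"type":"number"}},"required":["targets"]}

```bash
mkdir -p pics; ls
cat > h.py <<'E'
from workcell import *
import numpy as np, cv2
from scipy.spatial.transform import Rotation as R
def snap(n,fn):
    s=observe(); c=capture(n); cv2.imwrite('pics/'+fn,c['frame'][:,:,::-1]); 
    import pickle; c['state']=s; pickle.dump(c,open('pics/'+fn+'.pkl','wb')); return c
E
python3 - <<'E'
from h import *
s=observe(); print(s)
for n in ['scene','top','wrist']:
    c=snap(n,n+'0.png'); print({k:v for k,v in c.items() if k not in('frame','state')})
E
```

```text
pics
{'clock': 0.0, 'q': array([ 1.01448757,  0.42671883,  0.07384335,  1.60659161, -0.03409361,
        1.1107552 , -0.067112  ]), 'dq': array([ 1.02269827e-03, -7.12078140e-05,  1.12408644e-03,  1.01599310e-03,
       -1.20402707e-03,  1.01169228e-03, -1.15224332e-03]), 'joint_torque': array([-1.65635520e-04, -9.49832797e+01,  3.76076147e+00, -4.63522232e+01,
        1.92059961e-02,  1.01891384e-02, -9.91382336e-07]), 'ee_pos': array([ 267.00799189, -619.7558455 ,  404.02580651]), 'eef_rot': array([-1.37401174,  0.90535473, -0.90360811]), 'force': array([0.85725475, 0.10122019, 0.25677678]), 'torque': array([ 0.02786582,  0.00231492, -0.00466634]), 'gripper_width': 1.0013087888842023}
{'camera_matrix': array([[510.49368161,   0.        , 328.21856667],
       [  0.        , 510.49368161, 207.55424211],
       [  0.        ,   0.        ,   1.        ]]), 'xyz': array([998.31752547, 891.86853351, 925.31307281]), 'orientation': array([-0.70083309, -2.60032392,  1.12078301])}
{'camera_matrix': array([[439.81337318,   0.        , 318.02651182],
       [  0.        , 439.81337318, 197.49009547],
       [  0.        ,   0.        ,   1.        ]]), 'xyz': array([ 364.28202889,  113.53263791, 1272.72812809]), 'orientation': array([-2.14087999,  2.13019947, -0.11542767])}
{'camera_matrix': array([[286.23020257,   0.        , 323.91219302],
       [  0.        , 286.23020257, 196.63464969],
       [  0.        ,   0.        ,   1.        ]]), 'T_tool_cam': array([[ 9.99999443e-01, -9.10537974e-04, -5.34655421e-04,
         1.11980604e-02],
       [ 2.43976018e-04, -2.93397555e-01,  9.55990489e-01,
         3.10326897e+01],
       [-1.02733224e-03, -9.55990087e-01, -2.93397169e-01,
         7.51105319e+01],
       [ 0.00000000e+00,  0.00000000e+00,  0.00000000e+00,
         1.00000000e+00]])}
```

View pictures.

View pics/scene0.png

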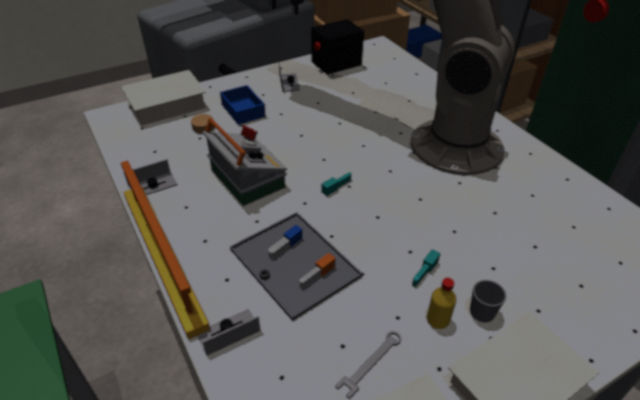

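View pics/top0.png

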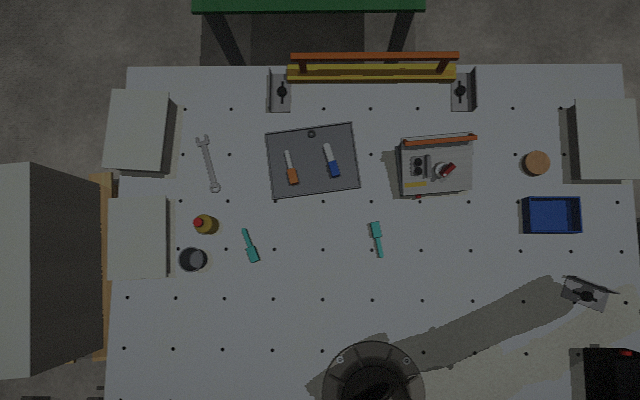

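View pics/wrist0.png

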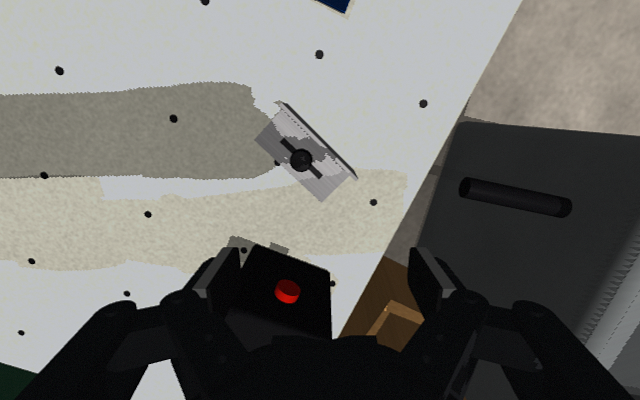

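Run:
```python
from h import *
s=observe(); print(R.from_rotvec(s['eef_rot']).as_matrix().round(3))
import workcell; print([x for x in dir(workcell) if x[0]!='_'])
try: print(grip_point_offset)
except Exception as e: print(e)
```

```text
[[ 0.396 -0.     0.918]
 [-0.918  0.001  0.396]
 [-0.001 -1.    -0.   ]]
['IKError', 'capture', 'grip_point_offset', 'job_done', 'observe']
154.70000000000002
```

```bash
cat >> h.py <<'E'
import pickle
def load(fn): return pickle.load(open('pics/'+fn+'.pkl','rb'))
def campose(c):
    if 'T_tool_cam' in c:
        s=c['state']; T=np.eye(4); T[:3,:3]=R.from_rotvec(s['eef_rot']).as_matrix(); T[:3,3]=s['ee_pos']
        T=T@c['T_tool_cam']; return T[:3,:3],T[:3,3]
    return R.from_rotvec(c['orientation']).as_matrix(),np.array(c['xyz'])
def ray(c,uv):
    M,o=campose(c); d=M@np.linalg.inv(c['camera_matrix'])@np.array([uv[0],uv[1],1.]); return o,d/np.linalg.norm(d)
def onz(c,uv,z):
    o,d=ray(c,uv); return o+d*(z-o[2])/d[2]
def onplane(c,uv,p0,n):
    o,d=ray(c,uv); return o+d*(np.dot(p0-o,n)/np.dot(d,n))
def two(c1,uv1,c2,uv2):
    o1,d1=ray(c1,uv1);o2,d2=ray(c2,uv2)
    t=np.linalg.lstsq(np.c_[d1,-d2],o2-o1,rcond=None)[0]; a=o1+t[0]*d1;b=o2+t[1]*d2
    return (a+b)/2,np.linalg.norm(a-b)
def proj(c,p):
    M,o=campose(c); q=c['camera_matrix']@(M.T@(np.asarray(p)-o)); return q[:2]/q[2]
E
python3 - <<'E'
from h import *
c=load('top0.png'); im=c['frame'][:,:,::-1]
a=cv2.resize(im[115:215,255:355],None,fx=6,fy=6,interpolation=cv2.INTER_CUBIC)
a=cv2.convertScaleAbs(a,alpha=1.8)
cv2.imwrite('pics/topA.png',a)
b=cv2.resize(im[120:210,385:485],None,fx=6,fy=6,interpolation=cv2.INTER_CUBIC)
cv2.imwrite('pics/topB.png',cv2.convertScaleAbs(b,alpha=1.8))
s=load('scene0.png')['frame'][:,:,::-1]
b=cv2.resize(s[110:210,190:300],None,fx=6,fy=6,interpolation=cv2.INTER_CUBIC)
cv2.imwrite('pics/scB.png',cv2.convertScaleAbs(b,alpha=1.8))
hsv=cv2.cvtColor(im,cv2.COLOR_BGR2HSV)
def blob(m,nm):
    n,l,st,ce=cv2.connectedComponentsWithStats(m.astype(np.uint8))
    for i in range(1,n):
        if st[i,4]>15: print(nm,st[i],ce[i].round(1))
h,sa,v=hsv[...,0],hsv[...,1],hsv[...,2]
blob((h>4)&(h<16)&(sa>130)&(v>70),'orange'); blob(((h<4)|(h>174))&(sa>150)&(v>60),'red'); blob((h>100)&(h<125)&(sa>150)&(v>50),'blue')
E
```

```text
orange [ 290   51  169    8 1067] [373.   54.8]
orange [405 135  72  11 316] [440.8 140.2]
orange [287 168  11  16 122] [292.1 175.3]
red [444 165  11   9  36] [449.8 168.9]
red [194 218   8   9  56] [197.4 221.7]
red [623 352   9   4  30] [627.3 353.3]
blue [328 160  11  16 111] [333.3 167.8]
blue [529 196  51   2  54] [552.8 196.9]
blue [ 529  199   53   34 1176] [549.1 216.3]
```

View pics/topA.png

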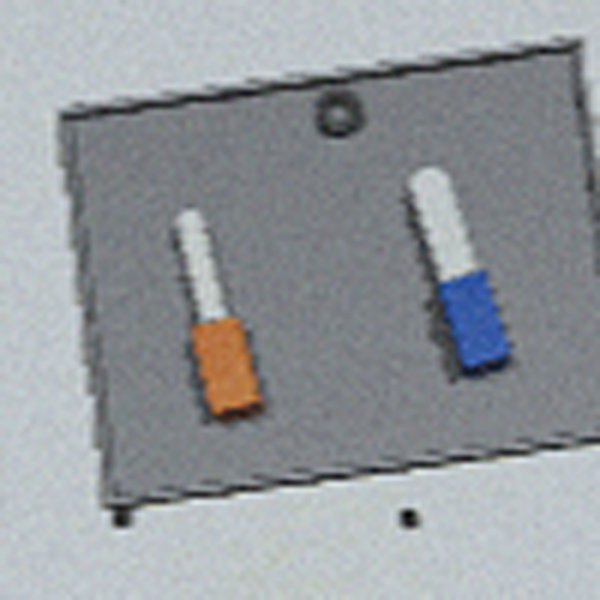

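View pics/topB.png

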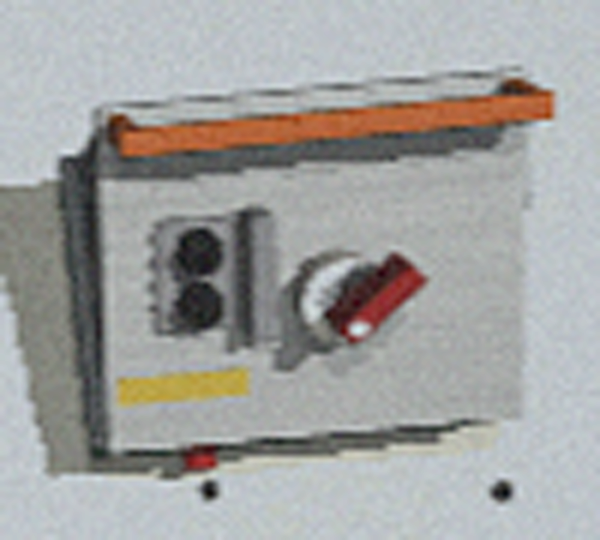

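View pics/scB.png

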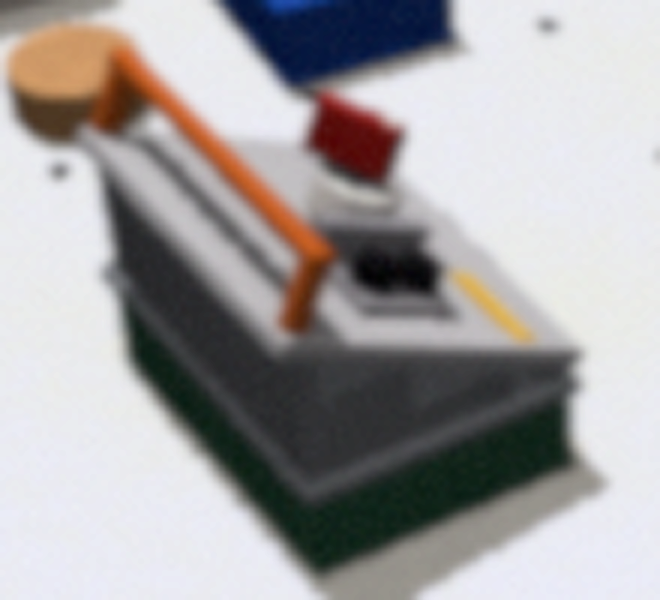

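Run:
```python
from h import *
c=load('top0.png'); s=load('scene0.png')
B=lambda u,v:(385+u/6,120+v/6)
A=lambda u,v:(255+u/6,115+v/6)
S=lambda u,v:(190+u/6,110+v/6)
print('bar top',onz(c,B(380,297),150))
l=onz(c,B(120,130),168); r=onz(c,B(552,92),168); print('obar',l,r,np.degrees(np.arctan2(*(l-r)[[0,1]])),np.linalg.norm(l-r))
print('fence front/bac',onz(c,B(240,345),100),onz(c,B(258,210),115))
print('orange',onz(c,A(220,322),38),onz(c,A(240,412),38),'nose',onz(c,A(188,212),28))
print('blue',onz(c,A(485,322),38))
print('tray',[onz(c,A(*p),14).round(1) for p in[(60,115),(580,42),(105,505)]])
print(two(c,B(358,327),s,S(403,130)))
```

```text
bar top [ 594.37294379 -187.32696421  150.        ]
obar [663.37153726 -74.63690104 168.        ] [ 679.84233229 -258.23637461  168.        ] -5.126308564703266 184.33679443984875
fence front/bac [ 582.63344036 -137.74423648  100.        ] [ 641.00350563 -144.10445038  115.        ]
orange [619.33922328 227.94900902  38.        ] [575.74575925 217.74774331  38.        ] nose [675.72371179 245.258544    28.        ]
blue [619.45135115 101.41340728  38.        ]
tray [array([728.3, 310.9,  14. ]), array([765. ,  54.6,  14. ]), array([534.2, 284.5,  14. ])]
(array([ 578.53973136, -176.76008326,  140.41791699]), np.float64(10.710863365675273))
```

Emit:
{"name": "step_arm", "arguments": {
  "targets": [
    [-0.024,0,0.04,0,1],
    [-0.024,0,0.04,0,1],
    [-0.024,0,0.04,0,1],
    [-0.024,0,0.04,0,1],
    [-0.024,0,0.04,0,1],
    [-0.024,0,0.04,0,1],
    [-0.024,0,0.04,0,1],
    [-0.024,0,0.04,0,1]
  ]
}}

```text
clock: 0.95
ee_pos: [485.7, -315.3, 404.7]
eef_rot: [-1.375, 0.905, -0.905]
force: [0.2, 0.1, -0.3]
gripper_width: 0.999
```

Emit:
{"name": "step_arm", "arguments": {
  "targets": [
    [-0.024,0,0.04,0,1],
    [-0.024,0,0.04,0,1],
    [-0.024,0,0.04,0,1],
    [-0.022,0.01,0.04,0,1],
    [0,0.01,0,0.106,1],
    [0,0.01,0,0.106,1],
    [0,0.01,0,0.107,1],
    [0,0,0,0,1]
  ]
}}

```text
clock: 1.75
ee_pos: [594.4, -167.1, 363.2]
eef_rot: [-1.25, 1.148, -1.144]
force: [-0.3, -0.4, 0.1]
gripper_width: 1.0
```

```bash
cat >> h.py <<'E'
def st():
    s=observe(); M=R.from_rotvec(s['eef_rot']).as_matrix()
    print('t %.2f pos %s yaw %.2f tilt %.2f F %s T %s w %.3f'%(s['clock'],s['ee_pos'].round(1),np.degrees(np.arctan2(M[1,2],M[0,2])),np.degrees(np.arccos(-M[2,1])),s['force'].round(1),s['torque'].round(2),s['gripper_width']))
    return s
E
python3 - <<'E'
from h import *
st(); snap('wrist','w1.png')
E
```

```text
t 1.75 pos [ 594.4 -167.1  363.2] yaw 4.93 tilt 0.15 F [-0.3 -0.4  0.1] T [ 0.02  0.02 -0.03] w 1.000
```

View pics/w1.png

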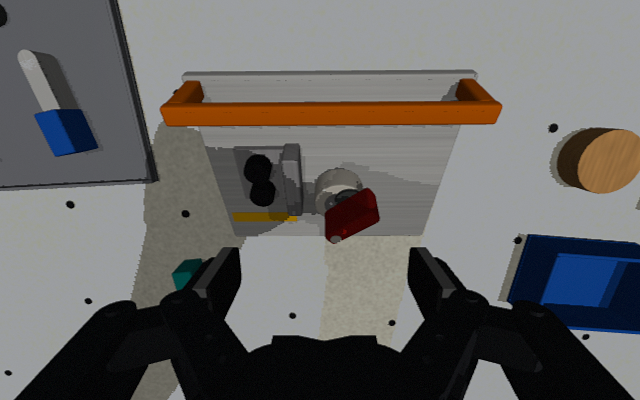

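Run:
```python
from h import *
c=load('w1.png'); im=c['frame'][:,:,::-1]
b=cv2.resize(im[60:260,180:440],None,fx=3,fy=3,interpolation=cv2.INTER_CUBIC)
cv2.imwrite('pics/w1c.png',cv2.convertScaleAbs(b,alpha=1.5))
b=cv2.resize(im[135:250,270:400],None,fx=6,fy=5,interpolation=cv2.INTER_CUBIC)
cv2.imwrite('pics/w1d.png',cv2.convertScaleAbs(b,alpha=1.8))
```

```text
(no output)
```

View pics/w1c.png

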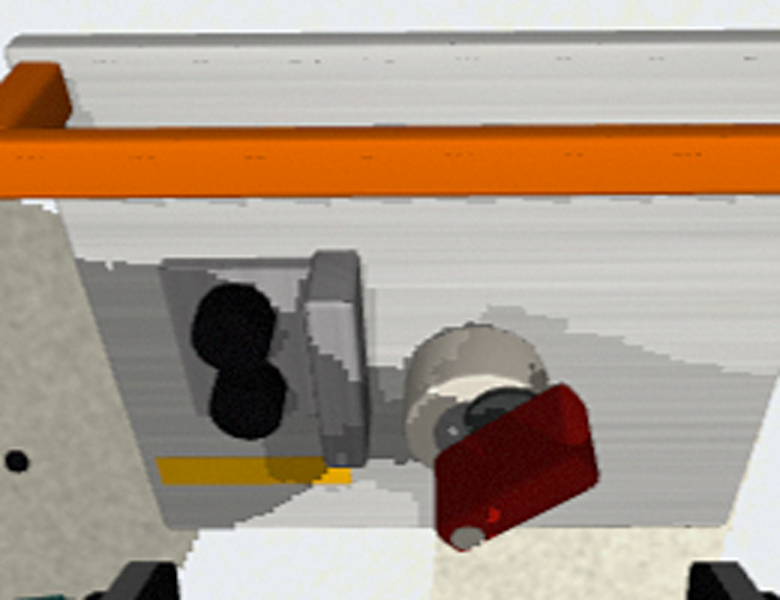

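View pics/w1d.png

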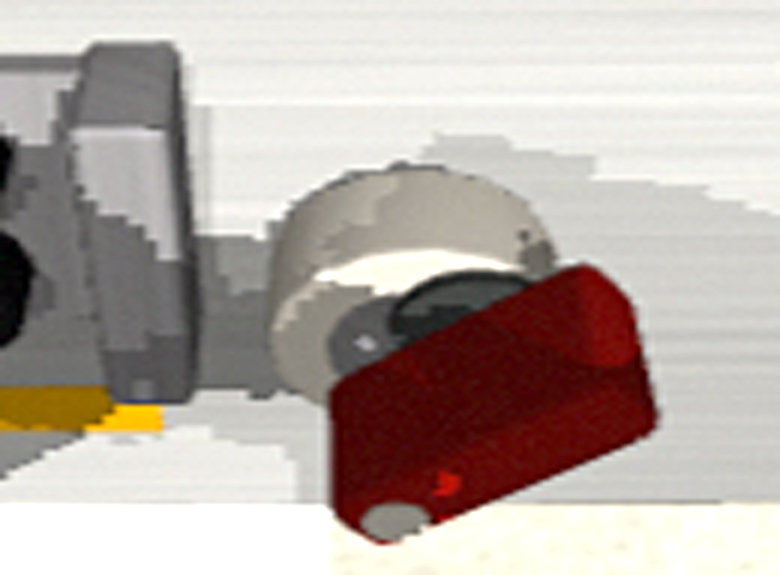

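Run:
```python
from h import *
c=load('w1.png')
C=lambda u,v:(180+(u+.5)/3-.5,60+(v+.5)/3-.5)
D=lambda u,v:(270+(u+.5)/6-.5,135+(v+.5)/5-.5)
s26,c26=np.sin(np.radians(26)),np.cos(np.radians(26))
l=onz(c,C(168,527),67.1); r=onz(c,C(724,527),67.1)
print(l,r,np.linalg.norm(l-r),np.degrees(np.arctan2(-(l-r)[0],(l-r)[1])), (l+r)/2)
cam=campose(c)[1]; print(cam)
# orange bar top rear edge
# back edge of plate, 85 up
zb=100+85*s26
l2=onz(c,C(12,40),zb); 
c2=load('w1.png'); r2=onz(c,(477,72),zb); print(l2,r2,np.linalg.norm(l2-r2),np.degrees(np.arctan2(-(l2-r2)[0],(l2-r2)[1])))
yaw=np.radians(5.1)
f=(l+r)/2
for a in (5.1,):
    ux=np.array([np.cos(np.radians(a)),np.sin(np.radians(a)),0]); org=f+ux*75*c26; print('unit org',org)
    n=ux*-s26+np.array([0,0,c26]); P=org*[1,1,0]+[0,0,100]; uy=np.array([-ux[1],ux[0],0]); us=ux*c26+np.array([0,0,s26])
    def loc(uv,h):
        p=onplane(c,uv,P+n*h,n)-P; return np.array([p@us,p@uy]).round(2)
    print('fence top roller-side edge', loc(D(163,125),24),loc(D(182,350),24),loc(D(190,400),24), 'bottom', loc(D(183,50),0) ,loc(D(195,400),0))
    print('fence far edge', loc(D(75,125),24),loc(D(110,350),24))
    print('roller top edge left', [loc(D(*q),24) for q in [(270,330),(275,300),(320,270),(430,250),(480,253),(525,272)]])
    print('roller left silh bottom', [loc(D(*q),3) for q in [(400,165),(272,240)]])
    print('dot',loc(D(395,520),56),'bar far end', loc(D(655,420),56), loc(D(640,360),56))
```

```text
[538.90521658 -81.79996626  67.1       ] [ 554.91543903 -268.53003667   67.1       ] 187.41517125398508 4.900550827159352 [ 546.91032781 -175.16500146   67.1       ]
[ 669.13000952 -160.56624494  332.01854515]
[682.55264109 -70.74868508 137.26154748] [ 698.75623696 -254.22563402  137.26154748] 184.1910619700979 5.046929619136572
unit org [ 614.05301127 -169.17267661   67.1       ]
fence top roller-side edge [36.13 22.6 ] [-7.26 23.1 ] [-18.75  22.72] bottom [32.63 21.97] [-44.3   24.79]
fence far edge [36.18 32.64] [-7.21 32.55]
roller top edge left [array([-2.93, 11.42]), array([ 3.43, 10.62]), array([9.51, 4.86]), array([13.4, -8.7]), array([ 12.78, -14.89]), array([  8.99, -20.73])]
roller left silh bottom [array([13.08, -5.7 ]), array([-2.44, 11.62])]
dot [-9.73 -3.98] bar far end [ 11.2  -32.18] [ 22.48 -29.15]
```

Emit:
{"name": "step_arm", "arguments": {
  "targets": [
    [0.02,0,0,0,-0.1],
    [0,0,0,0.1455,-0.1],
    [0,0,0,0.1455,-0.1],
    [0,0,0,0.1455,-0.1],
    [0,0.005,0,0.1455,-0.1],
    [0,0.01,0,0.1455,-0.1],
    [0,0.01,0,0.1455,-0.1],
    [0,0,0,0,-0.1]
  ]
}}

```text
clock: 2.6
ee_pos: [596.3, -187.1, 339.2]
eef_rot: [-0.731, 1.761, -1.759]
force: [-0.6, -0.4, 0.1]
gripper_width: 0.453
```

Run:
```python
from h import *
st(); c=snap('wrist','w2.png')
cv2.imwrite('pics/w2c.png',cv2.convertScaleAbs(c['frame'][:,:,::-1],alpha=1.6))
```

```text
t 2.60 pos [ 596.3 -187.1  339.2] yaw -44.97 tilt 0.07 F [-0.6 -0.4  0.1] T [0.   0.   0.05] w 0.453
```

View pics/w2c.png

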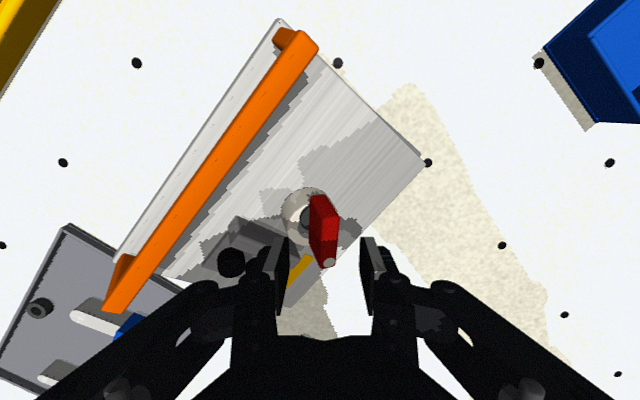

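Run:
```python
from h import *
c=load('w2.png')
s=c['state']; p=s['ee_pos']
for z in (184,150,143,136): print(z,proj(c,[p[0],p[1],z]))
im=c['frame'][:,:,::-1]
b=cv2.resize(im[170:280,260:390],None,fx=6,fy=5,interpolation=cv2.INTER_CUBIC)
cv2.imwrite('pics/w2d.png',cv2.convertScaleAbs(b,alpha=1.8))
```

```text
184 [324.19833539 268.05297118]
150 [324.13832887 238.07266729]
143 [324.12866605 233.24495409]
136 [324.11969627 228.76349601]
```

View pics/w2d.png

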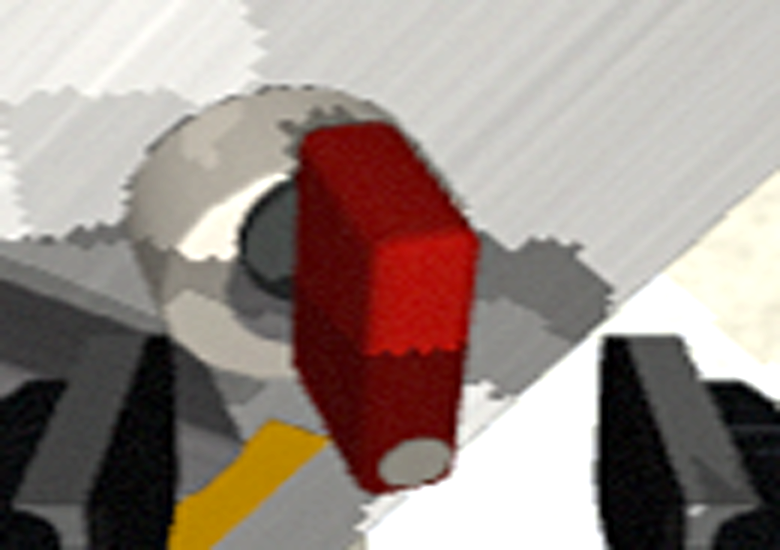

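Emit:
{"name": "step_arm", "arguments": {
  "targets": [
    [0.001,0.01,-0.001,0,-0.1],
    [0,0.01,0,0,-0.1],
    [0,0.011,0,0,-0.1],
    [0,0,0,0,-0.1],
    [0,0,0,0,-0.5],
    [0,0,0,0,-0.8],
    [0,0,0,0,-1],
    [0,0,0,0,-1]
  ],
  "newtons": 60
}}

```text
clock: 3.45
ee_pos: [595.2, -187.2, 308.9]
eef_rot: [-0.729, 1.76, -1.76]
force: [0.0, -0.6, -1.8]
gripper_width: 0.17
```

Run:
```python
from h import *
st(); c=snap('wrist','w3.png')
b=cv2.resize(c['frame'][130:330,200:460,::-1],None,fx=3,fy=3,interpolation=cv2.INTER_CUBIC)
cv2.imwrite('pics/w3c.png',cv2.convertScaleAbs(b,alpha=1.6))
```

```text
t 3.45 pos [ 595.2 -187.2  308.9] yaw -44.99 tilt 0.03 F [ 0.  -0.6 -1.8] T [ 0.4  -0.48 -0.03] w 0.170
```

View pics/w3c.png

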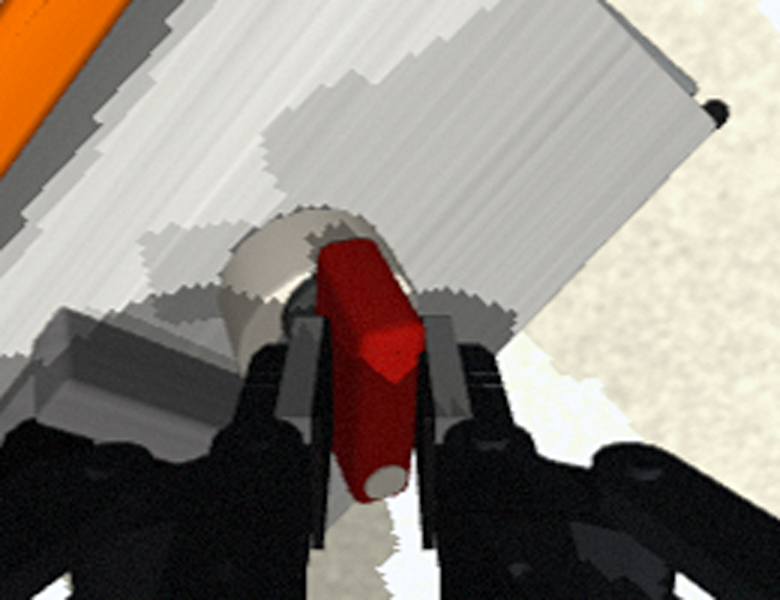

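Emit:
{"name": "step_arm", "arguments": {
  "targets": [
    [0,0,0,-0.07,-1],
    [0,0,0,-0.07,-1],
    [0,0,0,-0.07,-1],
    [0,0,0,-0.07,-1],
    [0,0,0,0,-1]
  ]
}}

```text
clock: 4.0
ee_pos: [594.8, -187.0, 309.8]
eef_rot: [-0.928, 1.57, -1.568]
force: [-8.7, 4.4, 13.0]
gripper_width: 0.151
```

Run:
```python
from h import *
st(); c=snap('wrist','w4.png')
b=cv2.resize(c['frame'][130:330,200:460,::-1],None,fx=3,fy=3,interpolation=cv2.INTER_CUBIC)
cv2.imwrite('pics/w4c.png',cv2.convertScaleAbs(b,alpha=1.6))
```

```text
t 4.00 pos [ 594.8 -187.   309.8] yaw -28.80 tilt 0.04 F [-8.7  4.4 13. ] T [ 1.22  1.27 -0.14] w 0.151
```

View pics/w4c.png

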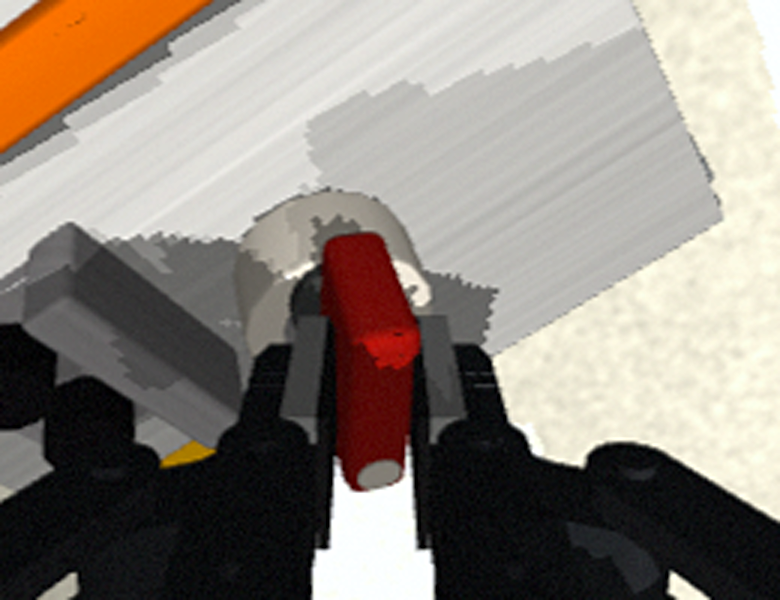

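Emit:
{"name": "step_arm", "arguments": {
  "targets": [
    [0,0,0,-0.06,-1],
    [0,0,0,-0.06,-1],
    [0,0,0,-0.06,-1],
    [0,0,0,0,-1],
    [0,0,0,0,-0.5],
    [0,0,0,0,-0.3],
    [0,-0.02,0,0,-0.1],
    [0,-0.02,0,0,-0.1]
  ]
}}

```text
clock: 4.85
ee_pos: [595.0, -187.4, 348.8]
eef_rot: [-1.038, 1.446, -1.444]
force: [0.1, -0.4, -1.5]
gripper_width: 0.452
```

Emit:
{"name": "step_arm", "arguments": {
  "targets": [
    [0.02,-0.01,0,-0.14,-0.1],
    [0,0,0,-0.14,-0.1],
    [0,0,0,-0.13,-0.1],
    [0,0,0,0,-0.1]
  ]
}}

```text
clock: 5.25
ee_pos: [588.6, -206.6, 358.8]
eef_rot: [-1.249, 1.145, -1.145]
force: [0.2, -0.3, 0.6]
gripper_width: 0.449
```

Run:
```python
from h import *
st(); c=snap('wrist','w5.png')
b=cv2.resize(c['frame'][110:310,190:450,::-1],None,fx=3,fy=3,interpolation=cv2.INTER_CUBIC)
cv2.imwrite('pics/w5c.png',cv2.convertScaleAbs(b,alpha=1.6))
```

```text
t 5.25 pos [ 588.6 -206.6  358.8] yaw 4.97 tilt 0.01 F [ 0.2 -0.3  0.6] T [ 0.03 -0.   -0.05] w 0.449
```

View pics/w5c.png

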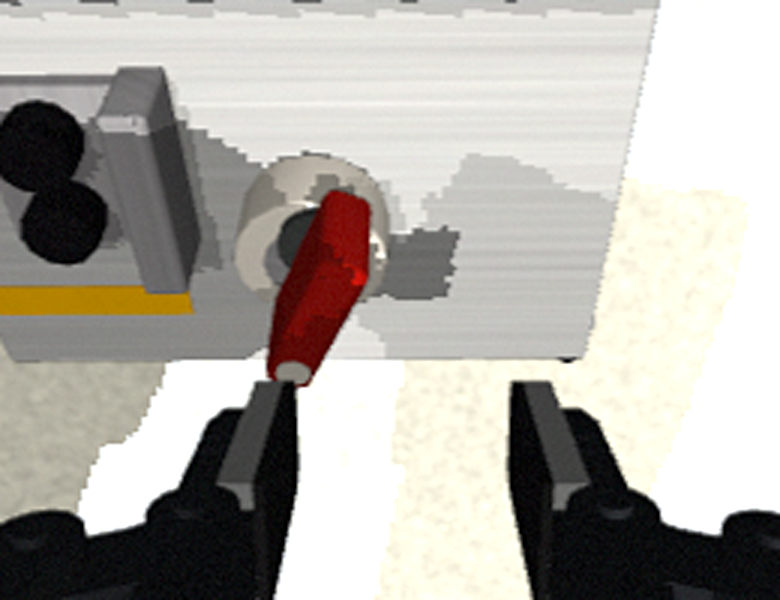

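Emit:
{"name": "step_arm", "arguments": {
  "targets": [
    [-0.03,0,-0.022,0,-0.1],
    [-0.029,0,-0.022,0,-0.1],
    [0,0.028,0,0,-0.1],
    [0,0.028,0,0,-0.1],
    [0,0.028,0,0,-0.1],
    [0,0,0,0,-0.1],
    [0,0,0,0,-0.1]
  ]
}}

```text
clock: 6.0
ee_pos: [540.0, -151.1, 275.0]
eef_rot: [-1.248, 1.149, -1.148]
force: [-0.1, -2.0, 0.9]
gripper_width: 0.45
```

Run:
```python
from h import *
st(); c=snap('wrist','w6.png')
b=c['frame'][:,:,::-1]
cv2.imwrite('pics/w6c.png',cv2.convertScaleAbs(b,alpha=1.6))
```

```text
t 6.00 pos [ 540.  -151.1  275. ] yaw 4.73 tilt 0.05 F [-0.1 -2.   0.9] T [-0.   -0.01  0.03] w 0.450
```

View pics/w6c.png

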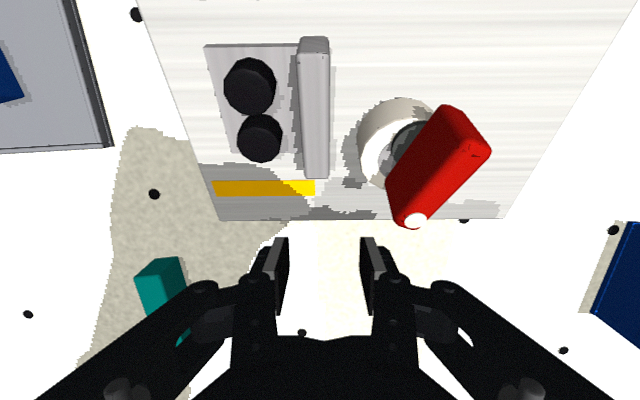

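Run:
```python
from h import *
c=load('w6.png'); im=c['frame'][:,:,::-1]
b=cv2.resize(im[25:200,290:450],None,fx=5,fy=3.4,interpolation=cv2.INTER_CUBIC)
cv2.imwrite('pics/w6d.png',cv2.convertScaleAbs(b,alpha=1.2))
```

```text
(no output)
```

View pics/w6d.png

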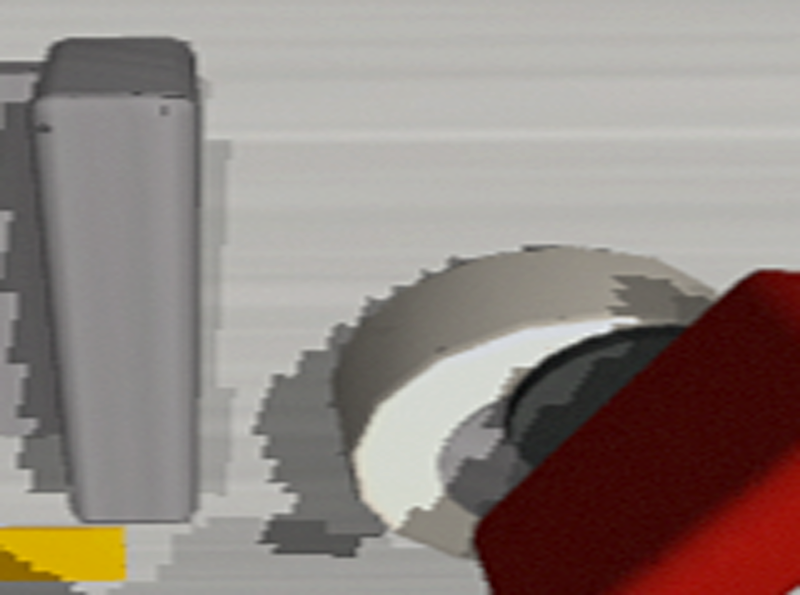

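```bash
cat >> h.py <<'E'
s26,c26=np.sin(np.radians(26)),np.cos(np.radians(26))
def unit(P,a):
    ux=np.array([np.cos(np.radians(a)),np.sin(np.radians(a)),0]); n=ux*-s26+np.array([0,0,c26]); uy=np.array([-ux[1],ux[0],0]); us=ux*c26+np.array([0,0,s26])
    return P,ux,uy,us,n
def mkloc(c,U):
    P,ux,uy,us,n=U
    def loc(uv,h):
        p=onplane(c,uv,P+n*h,n)-P; return np.array([p@us,p@uy]).round(2)
    return loc
E
python3 - <<'E'
from h import *
from scipy.optimize import least_squares
c=load('w6.png')
E_=lambda u,v:(290+(u+.5)/5-.5,25+(v+.5)/3.4-.5)
U=unit(np.array([614,-169.2,100.]),5.0)
loc=mkloc(c,U)
print('fence top R',[loc(E_(*q),24) for q in[(192,97),(193,200),(195,300),(195,400),(195,520)]])
print('fence top L',[loc(E_(*q),24) for q in[(36,97),(70,450),(75,520)]])
print('fence bottom R silh',[loc(E_(*q),0) for q in[(203,150),(202,400)]])
pts=np.array([loc(E_(*q),24) for q in[(352,460),(358,435),(372,408),(400,382),(440,352),(500,332),(560,322),(620,318),(385,525)]])
print(pts)
f=least_squares(lambda p:np.hypot(*(pts-p[:2]).T)-p[2],[-8,-10,20]).x; print('circ',f)
f=least_squares(lambda p:np.hypot(*(pts-p[:2]).T)-20,[-8,-10]).x; print('circ r20',f, np.hypot(*(pts-f).T)-20)
bot=np.array([loc(E_(*q),3) for q in[(335,385),(345,350),(380,300),(440,265),(520,248)]]); print(bot)
f=least_squares(lambda p:np.hypot(*(bot-p[:2]).T)-20,[-8,-10]).x; print('bot r20',f)
print('dot',loc((416,221),56),'far corner right',loc((491,152),56), loc((441,105),28))
print('plate front',[onz(c,q,67.1).round(1) for q in [(219,219),(505,219)]])
E
```

```text
fence top R [array([34.96, 22.77]), array([24.69, 22.65]), array([13.19, 22.44]), array([-0.18, 22.36]), array([-19.43,  22.25])]
fence top L [array([35.02, 33.34]), array([-7.65, 33.34]), array([-19.35,  33.5 ])]
fence bottom R silh [array([21.57, 21.46]), array([-15.4 ,  21.21])]
[[ -9.4    8.34]
 [ -5.49   8.14]
 [ -1.45   7.28]
 [  2.27   5.28]
 [  6.37   2.45]
 [  8.98  -2.04]
 [ 10.24  -6.62]
 [ 10.72 -11.29]
 [-20.45   4.34]]
circ [ -8.2347839  -10.52122886  19.06641211]
circ r20 [ -8.79247255 -11.47710066] [-0.17358912 -0.1068614   0.14300694  0.07931078  0.58797481  0.12261537
 -0.35753483 -0.48663044 -0.35111658]
[[-11.01   7.95]
 [ -5.23   7.39]
 [  2.47   4.7 ]
 [  7.51  -0.32]
 [  9.83  -7.27]]
bot r20 [ -9.20221841 -11.91180994]
dot [-14.46 -10.06] far corner right [ 16.37 -26.04] [ 18.08 -18.93]
plate front [array([539.5, -81.2,  67.1]), array([ 554.9, -269.9,   67.1])]
```

Emit:
{"name": "step_arm", "arguments": {
  "targets": [
    [0.016,0.015,0,0,-0.1],
    [0,0,0,0,-0.1],
    [0,0,0,0,-0.1]
  ]
}}

```text
clock: 6.35
ee_pos: [541.2, -167.8, 259.9]
eef_rot: [-1.247, 1.148, -1.148]
force: [-0.1, 0.6, 0.4]
gripper_width: 0.451
```

Run:
```python
from h import *
st(); c=snap('wrist','w7.png'); U=unit(np.array([614,-169.2,100.]),5.0); o=campose(c)[1]-U[0]; print('cam loc',o@U[3],o@U[2],o@U[4])
im=c['frame'][:,:,::-1]
b=cv2.resize(im[0:175,260:420],None,fx=5,fy=3.4,interpolation=cv2.INTER_CUBIC)
cv2.imwrite('pics/w7d.png',cv2.convertScaleAbs(b,alpha=1.2))
```

```text
t 6.35 pos [ 541.2 -167.8  259.9] yaw 4.75 tilt 0.01 F [-0.1  0.6  0.4] T [-0.01 -0.03 -0.03] w 0.451
cam loc 58.927051312527354 7.405509232008879 114.68458906967196
```

View pics/w7d.png

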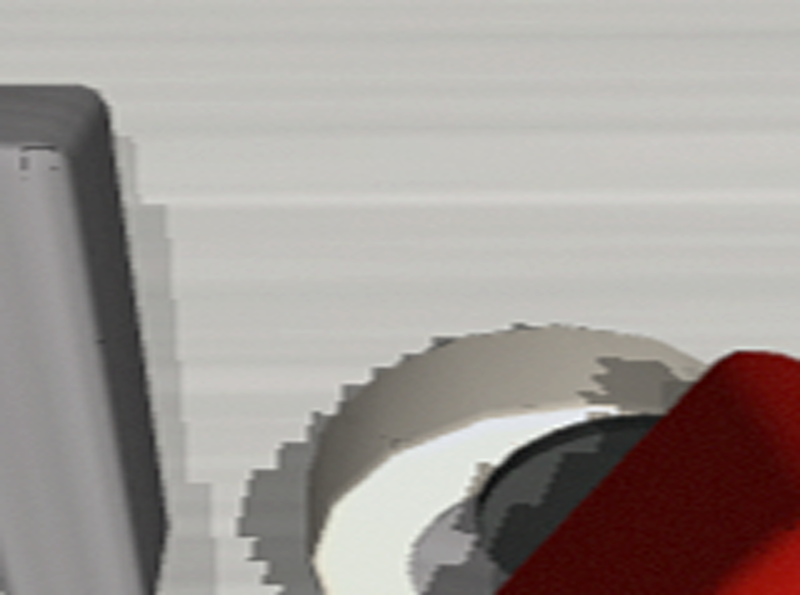

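Run:
```python
from h import *
c=load('w7.png')
E_=lambda u,v:(260+(u+.5)/5-.5,(v+.5)/3.4-.5)
U=unit(np.array([614,-169.2,100.]),5.0); loc=mkloc(c,U)
print('roller silh h3',[loc(E_(*q),3) for q in[(318,440),(311,480),(312,505),(345,400),(400,355)]])
print('roller silh h13',[loc(E_(*q),13) for q in[(311,480),(312,505),(313,530)]])
print('roller crease h24',[loc(E_(*q),24) for q in[(316,560),(325,520),(345,490),(390,450),(490,418)]])
print('fence bottom h0',[loc(E_(*q),0) for q in[(112,150),(135,300),(151,400),(160,460),(166,510)]])
print('fence crease h24',[loc(E_(*q),24) for q in[(65,150),(103,340),(125,460)]])
```

```text
roller silh h3 [array([-4.98,  7.8 ]), array([-10.94,   8.47]), array([-14.86,   8.42]), array([0.6 , 5.47]), array([6.47, 1.  ])]
roller silh h13 [array([-4.68,  8.38]), array([-8.26,  8.33]), array([-11.98,   8.28])]
roller crease h24 [array([-8.49,  7.98]), array([-2.97,  7.26]), array([0.92, 5.77]), array([5.82, 2.58]), array([ 9.5 , -4.31])]
fence bottom h0 [array([28.37, 22.65]), array([12.07, 22.49]), array([-0.87, 22.32]), array([-9.62, 22.25]), array([-17.59,  22.33])]
fence crease h24 [array([34.78, 22.17]), array([17.98, 21.81]), array([ 4.74, 21.67])]
```

Emit:
{"name": "step_arm", "arguments": {
  "targets": [
    [0,-0.04,0,0,0.3],
    [-0.03,-0.035,0,0,0.3],
    [-0.045,0,0.011,0,0.3],
    [-0.045,0,0.011,0,0.3],
    [-0.045,0,0.011,0,0.3],
    [-0.045,0,0.011,0,0.3],
    [-0.045,0,0.011,0,0.3],
    [-0.045,0,0.011,0,0.3]
  ]
}}

```text
clock: 7.2
ee_pos: [581.5, 139.5, 335.6]
eef_rot: [-1.247, 1.146, -1.147]
force: [0.9, -0.7, 0.5]
gripper_width: 0.646
```

Emit:
{"name": "step_arm", "arguments": {
  "targets": [
    [-0.045,0,0.011,0,0.3],
    [-0.04,0,0.011,0,0.3],
    [0,0,0,-0.09,0.3],
    [0,0,0,-0.09,0.3],
    [0,0,0,0,0.3],
    [0,0,0,0,0.3]
  ]
}}

```text
clock: 7.8
ee_pos: [596.3, 223.9, 335.1]
eef_rot: [-1.321, 1.014, -1.014]
force: [-0.2, -0.5, -0.6]
gripper_width: 0.656
```

Run:
```python
from h import *
st(); c=snap('wrist','w8.png'); 
cv2.imwrite('pics/w8c.png',cv2.convertScaleAbs(c['frame'][:,:,::-1],alpha=1.4))
```

```text
t 7.80 pos [596.3 223.9 335.1] yaw 15.00 tilt 0.02 F [-0.2 -0.5 -0.6] T [-0.01 -0.02 -0.05] w 0.656
```

View pics/w8c.png

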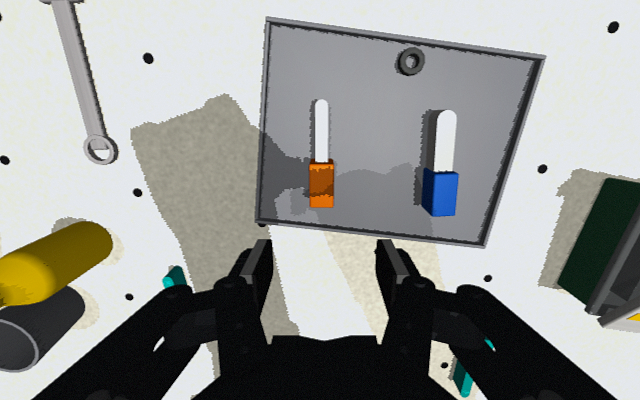

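Run:
```python
from h import *
c=load('w8.png'); im=c['frame'][:,:,::-1]
b=cv2.resize(im[90:220,290:355],None,fx=6,fy=4.5,interpolation=cv2.INTER_CUBIC); cv2.imwrite('pics/w8d.png',cv2.convertScaleAbs(b,alpha=1.4))
hsv=cv2.cvtColor(im,cv2.COLOR_BGR2HSV); m=((hsv[...,0]>4)&(hsv[...,0]<18)&(hsv[...,1]>130)).astype(np.uint8)
m[:150]=0;m[215:]=0
ys,xs=np.nonzero(m); print(xs.min(),xs.max(),ys.min(),ys.max())
for y in range(158,212,4):
    q=xs[ys==y]; print(y,q.min() if len(q) else 0,q.max() if len(q) else 0,end='; ')
M=R.from_rotvec(c['state']['eef_rot']).as_matrix(); p=c['state']['ee_pos']
def tl(uv,z):
    d=onz(c,uv,z)-p; return (M.T@d).round(1)
print()
print('tool of tray corners', [onz(c,q,14).round(1) for q in [(266,17),(544,56),(486,247),(256,222)]])
for z,l in ((38,[(309.5,160),(332.5,160)]),(28,[(320.5,98.5)])):
    for q in l: print(q,tl(q,z),onz(c,q,z).round(1))
```

```text
309 333 159 207
158 0 0; 162 310 332; 166 309 333; 170 309 333; 174 309 333; 178 309 333; 182 309 333; 186 309 333; 190 309 333; 194 309 333; 198 310 333; 202 310 332; 206 310 332; 210 0 0; 
tool of tray corners [array([731. , 313.3,  14. ]), array([766.1,  59.6,  14. ]), array([572.7,  29.9,  14. ]), array([535.9, 284.6,  14. ])]
(309.5, 160) [-13.6 297.1  29.3] [621.2 244.7  38. ]
(332.5, 160) [  7.9 297.1  29.3] [626.7 223.9  38. ]
(320.5, 98.5) [ -3.2 307.1  84.1] [676.8 248.8  28. ]
```

View pics/w8d.png

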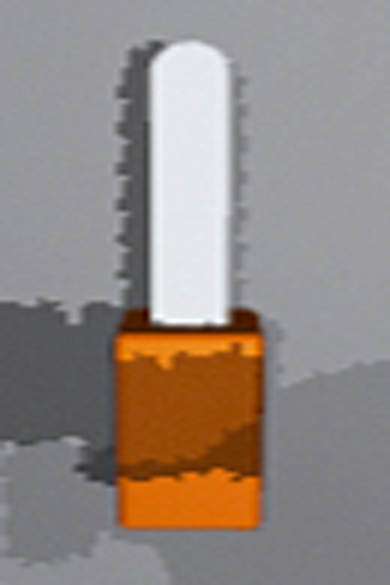

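Run:
```python
from h import *
c=load('w8.png')
M=R.from_rotvec(c['state']['eef_rot']).as_matrix(); p=c['state']['ee_pos']
for q in [(321,164),(321,207.5),(310,185),(333,185)]: print((M.T@(onz(c,q,38)-p)).round(1))
```

```text
[ -2.9 297.1  25.5]
[ -3.1 297.1 -17.7]
[-13.5 297.1   5.1]
[  8.6 297.1   5.1]
```

Emit:
{"name": "step_arm", "arguments": {
  "targets": [
    [-0.003,0.04,0.004,0,0.3],
    [0,0.04,0,0,0.1],
    [0,0.04,0,0,0],
    [0,0.021,0,0,0],
    [0,0.01,0,0,0],
    [0,0,0,0,0],
    [0,0,0,0,-0.3],
    [0,0,0,0,-0.6]
  ],
  "newtons": 60
}}

```text
clock: 8.65
ee_pos: [600.0, 228.2, 185.6]
eef_rot: [-1.32, 1.011, -1.013]
force: [0.5, -0.0, -0.4]
gripper_width: 0.269
```

Emit:
{"name": "step_arm", "arguments": {
  "targets": [
    [0,0,0,0,-1],
    [0,0,0,0,-1],
    [0,0,0,0,-1]
  ]
}}

```text
clock: 8.95
ee_pos: [600.0, 228.1, 185.5]
eef_rot: [-1.32, 1.011, -1.013]
force: [-1.4, -1.3, 8.7]
gripper_width: 0.27
```

Run:
```python
from h import *
st(); c=snap('wrist','w9.png'); 
cv2.imwrite('pics/w9c.png',cv2.convertScaleAbs(c['frame'][:,:,::-1],alpha=1.4))
```

```text
t 8.95 pos [600.  228.1 185.5] yaw 15.14 tilt 0.15 F [-1.4 -1.3  8.7] T [-0.16  0.25  0.01] w 0.270
```

View pics/w9c.png

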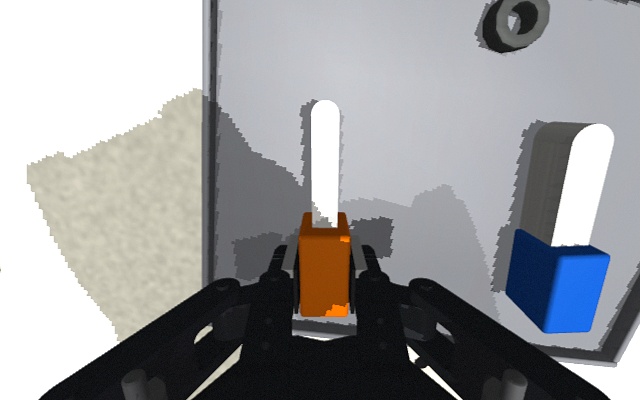

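Run:
```python
from h import *
c=load('w9.png'); im=c['frame'][:,:,::-1]
M=R.from_rotvec(c['state']['eef_rot']).as_matrix(); p=c['state']['ee_pos']
g=cv2.cvtColor(im,cv2.COLOR_BGR2GRAY)
for y in (115,130,150,170,190): print(y,g[y,300:350])
```

```text
115 [ 77  80  81  83  82  81  81  82  81  80  99 185 215 212 211 212 210 211
 210 211 210 210 210 211 210 211 211 210 211 211 210 211 210 210 211 211
 211 211 215 165 116 121 122 135 143 143 143 143 143 143]
130 [139 139 141 108  79  83  81  83  83  80  73 178 216 212 210 210 211 210
 211 211 211 211 211 211 210 210 210 210 211 210 211 210 212 211 210 211
 211 212 200 151 131 143 144 142 142 141 141 141 142 140]
150 [138 139 142 110  79  80  81  82  81  80  75 150 201 214 210 210 211 210
 210 211 210 210 210 210 210 210 210 210 210 210 212 210 211 210 211 211
 211 214 176 126 119 118 134 140 142 141 141 140 139 141]
170 [139 112  83  81  82  82  81  80  82  80  74 149 201 212 210 210 210 209
 210 210 209 211 211 210 209 211 210 210 210 209 209 211 209 211 210 211
 209 214 165 114 130 139 141 141 141 139 139 140 139 139]
190 [ 80  80  79  79  79  79  81  81  80  80  75 122 190 210 207 208 208 208
 207 208 210 208 209 209 210 209 209 210 209 211 210 211 210 208 210 209
 212 186 138 115 117 118 131 138 138 137 138 137 138 138]
```

Run:
```python
from h import *
c=load('w9.png'); T=c['T_tool_cam']; K=c['camera_matrix']
def pj(q):
    r=T[:3,:3].T@(np.array(q)-T[:3,3]); u=K@r; return (u[:2]/u[2]).round(2)
for z in (35,60,75): print(z,pj((0,157.5,z)),pj((-6,157.5,z)),pj((6,157.5,z)))
print(pj((0,157.5,80)))
def inv(uv,y):
    d=T[:3,:3]@np.linalg.inv(K)@np.array([*uv,1]); o=T[:3,3]; return (o+d*(y-o[1])/d[1]).round(2)
print(inv((325,115),157.5),inv((324.4,190),157.5),inv((310.8,115),157.5),inv((325,99.5),157.5))
```

```text
35 [324.1 199.3] [311.15 199.31] [337.04 199.29]
60 [324.05 144.87] [310.35 144.89] [337.75 144.86]
75 [324.02 109.05] [309.82 109.06] [338.22 109.03]
[324.01  96.52]
[  0.42 157.5   72.58] [1.400e-01 1.575e+02 3.948e+01] [ -5.62 157.5   72.59] [  0.41 157.5   78.82]
```

Emit:
{"name": "step_arm", "arguments": {
  "targets": [
    [0,-0.02,0,0,-1],
    [0,-0.03,0,0,-1],
    [0,-0.03,0,0.0825,-1],
    [0,0,-0.018,0.0825,-1],
    [0.042,0,-0.019,0,-1],
    [0.042,0,-0.019,0,-1],
    [0.042,0,-0.019,0,-1],
    [0.042,0,-0.019,0,-1]
  ]
}}

```text
clock: 9.8
ee_pos: [522.1, 48.5, 264.7]
eef_rot: [-1.253, 1.134, -1.136]
force: [0.9, -0.8, -0.2]
gripper_width: 0.268
```

Emit:
{"name": "step_arm", "arguments": {
  "targets": [
    [0.042,0,-0.019,0,-1],
    [0.042,0,-0.019,0,-1],
    [0.042,0,-0.019,0,-1],
    [0.042,0,-0.018,0,-1],
    [0.042,0,0,0,-1],
    [0,0,0,0,-1],
    [0,0,0,0,-1]
  ]
}}

```text
clock: 10.5
ee_pos: [469.0, -167.4, 264.5]
eef_rot: [-1.253, 1.136, -1.138]
force: [0.1, 0.0, -1.5]
gripper_width: 0.268
```

Run:
```python
from h import *
st(); c=snap('wrist','w10.png'); 
cv2.imwrite('pics/w10c.png',cv2.convertScaleAbs(c['frame'][:,:,::-1],alpha=1.2))
```

```text
t 10.50 pos [ 469.  -167.4  264.5] yaw 5.57 tilt 0.08 F [ 0.1  0.  -1.5] T [-0.    0.05  0.01] w 0.268
```

View pics/w10c.png

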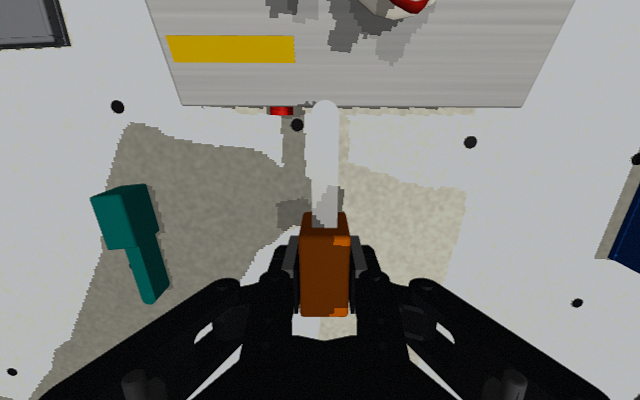

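Emit:
{"name": "step_arm", "arguments": {
  "targets": [
    [-0.0007,0,0.01,-0.002,-1],
    [0,0,0.01,0,-1],
    [0,0,0,0,-1],
    [0,0,0,0,-1]
  ]
}}

```text
clock: 10.95
ee_pos: [489.3, -163.1, 263.6]
eef_rot: [-1.256, 1.133, -1.133]
force: [-0.3, -0.4, -1.3]
gripper_width: 0.27
```

Run:
```python
from h import *
st(); c=snap('wrist','w11.png'); 
b=cv2.resize(c['frame'][0:200,190:450,::-1],None,fx=3,fy=3,interpolation=cv2.INTER_CUBIC)
cv2.imwrite('pics/w11c.png',cv2.convertScaleAbs(b,alpha=1.2))
```

```text
t 10.95 pos [ 489.3 -163.1  263.6] yaw 5.90 tilt 0.02 F [-0.3 -0.4 -1.3] T [0.06 0.05 0.01] w 0.270
```

View pics/w11c.png

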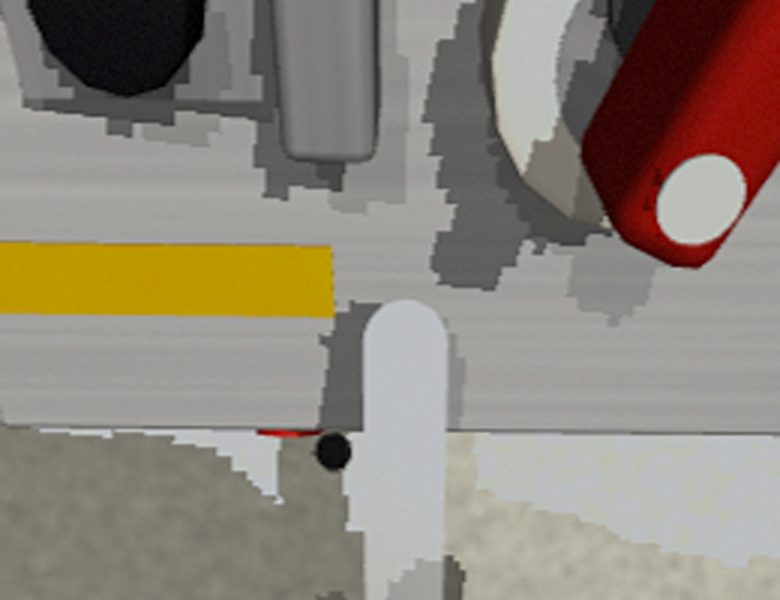

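```bash
cat >> h.py <<'E'
def totool(c,w):
    s=c['state']; return R.from_rotvec(s['eef_rot']).as_matrix().T@(np.asarray(w)-s['ee_pos'])
U=unit(np.array([614,-169.2,100.]),5.0)
def pl(c,uv,h): # point on plane h above plate -> tool coords, local
    P,ux,uy,us,n=U; w=onplane(c,uv,P+n*h,n); return totool(c,w).round(2),np.array([(w-P)@us,(w-P)@uy]).round(2)
E
python3 - <<'E'
from h import *
c=load('w11.png'); E_=lambda u,v:(190+(u+.5)/3-.5,(v+.5)/3-.5)
for nm,q,h in [('fence silh top',(381,20),24),('fence silh',(380,100),24),('fence silh',(377,145),24),('crease',(372,60),24),('roller side silh',(481,80),3),('roller silh13',(481,60),13),('roller crease',(493,60),24)]:
    print(nm,*pl(c,E_(*q),h))
print('cam',totool(c,campose(c)[1]))
E
```

```text
fence silh top [ -2.52 144.18 108.74] [-5.06 21.21]
fence silh [ -2.79 147.76 101.39] [-13.23  21.37]
fence silh [ -3.26 149.96  96.89] [-18.25  21.77]
crease [ -3.65 145.92 105.17] [-9.04 22.29]
roller side silh [ 10.97 167.62 108.35] [-15.49   7.73]
roller silh13 [ 10.03 156.69 107.97] [-11.06   8.66]
roller crease [ 10.57 145.83 105.13] [-8.84  8.07]
cam [-2.24794665e-02  3.10325353e+01  7.51085322e+01]
```

Emit:
{"name": "step_arm", "arguments": {
  "targets": [
    [0.0035,0,0,0,-1],
    [0,-0.005,0.01,0,-1],
    [0,-0.005,0.01,0,-1],
    [0,0,0,0,-1],
    [0,0,0,0,-1]
  ]
}}

```text
clock: 11.5
ee_pos: [509.5, -165.1, 273.9]
eef_rot: [-1.255, 1.133, -1.134]
force: [-1.1, 0.9, -1.5]
gripper_width: 0.272
```

Run:
```python
from h import *
st(); c=snap('wrist','w12.png'); st()
b=cv2.resize(c['frame'][20:220,250:410,::-1],None,fx=5,fy=3,interpolation=cv2.INTER_CUBIC)
cv2.imwrite('pics/w12c.png',cv2.convertScaleAbs(b,alpha=1.2))
```

```text
t 11.50 pos [ 509.5 -165.1  273.9] yaw 5.85 tilt 0.02 F [-1.1  0.9 -1.5] T [ 0. -0. -0.] w 0.272
t 11.55 pos [ 509.1 -165.2  273.7] yaw 5.84 tilt 0.01 F [-0.2 -0.1 -1.4] T [-0.04 -0.02  0.03] w 0.272
```

View pics/w12c.png

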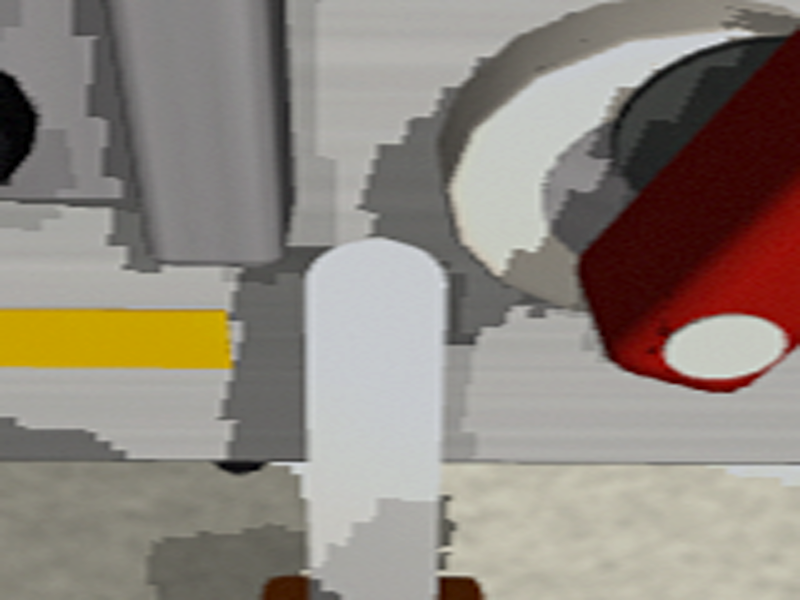

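```bash
cat >> h.py <<'E'
def px(c,uv,y):
    T=c['T_tool_cam']; d=T[:3,:3]@np.linalg.inv(c['camera_matrix'])@np.array([*uv,1.]); o=T[:3,3]; return (o+d*(y-o[1])/d[1]).round(2)
E
python3 - <<'E'
from h import *
c=load('w12.png'); E_=lambda u,v:(250+(u+.5)/5-.5,20+(v+.5)/3-.5)
for nm,q,h in [('fence top edge',(280,10),24),('fence top',(281,120),24),('fence top',(281,230),24),('foot',(289,10),0),('foot',(292,120),0),('foot',(292,200),0),('roller silh',(438,150),3),('roller silh13',(438,150),13),('crease',(450,200),24),('crease',(455,150),24)]:
    print(nm,*pl(c,E_(*q),h))
for v in (290,400,480): print(px(c,E_(307,v),157.5),px(c,E_(445-(v-290)*.03,v),157.5))
E
```

```text
fence top edge [ -6.58 146.93 104.39] [12.32 21.35]
fence top [ -7.05 152.36  93.26] [-0.07 21.66]
fence top [ -7.7  158.77  80.12] [-14.69  22.12]
foot [ -7.15 170.71 110.4 ] [ 7.29 22.01]
foot [ -7.47 177.25  96.98] [-7.63 22.14]
foot [ -7.96 182.73  85.74] [-20.14  22.46]
roller silh [  6.13 175.98  92.53] [-10.9    8.47]
roller silh13 [  5.69 165.48  91.26] [-7.44  8.89]
crease [  6.39 156.82  83.91] [-10.24   8.09]
crease [  6.54 153.91  89.87] [-3.61  8.02]
[ -5.57 157.5   72.03] [  6.17 157.5   72.02]
[ -5.79 157.5   56.44] [  6.1  157.5   56.43]
[ -5.97 157.5   44.34] [  6.05 157.5   44.33]
```

Emit:
{"name": "step_arm", "arguments": {
  "targets": [
    [-0.002,0,0,0.012,-1],
    [0,0,0,0,-1],
    [0,-0.0024,0.005,0,-1],
    [0,0,0,0,-1],
    [0,0,0,0,-1]
  ]
}}

```text
clock: 12.05
ee_pos: [514.1, -162.8, 276.2]
eef_rot: [-1.25, 1.143, -1.143]
force: [-0.8, -0.1, -0.8]
gripper_width: 0.269
```

Run:
```python
from h import *
st(); c=snap('wrist','w13.png'); st()
b=cv2.resize(c['frame'][20:220,250:410,::-1],None,fx=5,fy=3,interpolation=cv2.INTER_CUBIC)
cv2.imwrite('pics/w13c.png',cv2.convertScaleAbs(b,alpha=1.2))
```

```text
t 12.05 pos [ 514.1 -162.8  276.2] yaw 5.15 tilt 0.01 F [-0.8 -0.1 -0.8] T [0.02 0.03 0.04] w 0.269
t 12.10 pos [ 514.  -162.8  276.1] yaw 5.14 tilt 0.00 F [-0.2 -1.2 -1.4] T [ 0.   -0.03 -0.01] w 0.270
```

View pics/w13c.png

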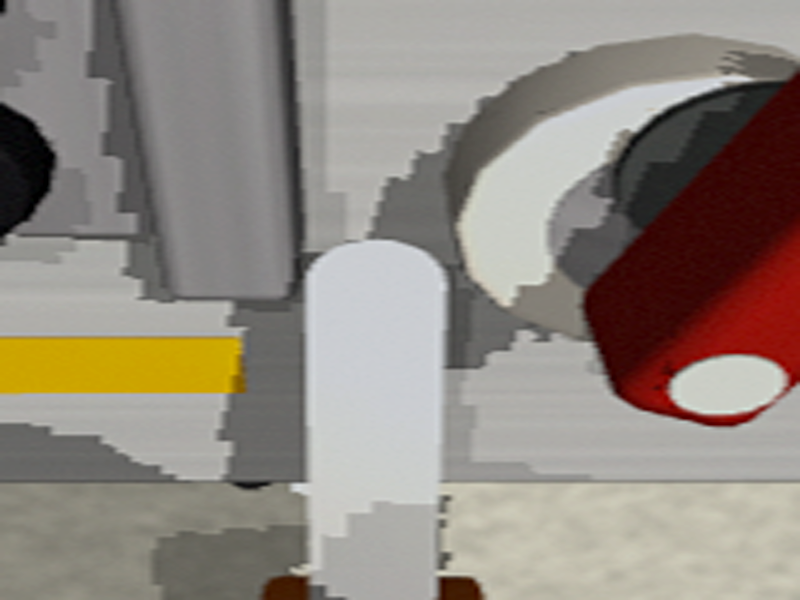

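Run:
```python
from h import *
c=load('w13.png'); E_=lambda u,v:(250+(u+.5)/5-.5,20+(v+.5)/3-.5)
for nm,q,h in [('fence top',(285,50),24),('fence top',(291,260),24),('foot',(293,30),0),('foot',(297,120),0),('foot',(300,220),0),('roller silh',(445,180),3),('roller silh13',(445,170),13),('crease',(458,230),24),('crease',(461,200),24)]:
    print(nm,*pl(c,E_(*q),h))
for v in (290,400,480): print(px(c,E_(307,v),157.5),px(c,E_(445-(v-290)*.03,v),157.5))
im=c['frame']
for r in (30,40,60,80,100): print(r,im[r,296:316,0], im[r,334:346,0])
```

```text
fence top [ -6.4  148.76 100.53] [13.48 21.78]
fence top [ -7.03 160.66  76.12] [-13.69  22.35]
foot [ -6.9  171.77 108.1 ] [10.19 22.3 ]
foot [ -7.01 177.19  96.97] [-2.19 22.37]
foot [ -7.29 184.15  82.7 ] [-18.06  22.62]
roller silh [  6.94 178.03  88.37] [-10.25   8.4 ]
roller silh13 [  6.39 166.74  88.72] [-4.99  8.96]
crease [  7.21 158.7   80.1 ] [-9.21  8.11]
crease [  7.29 156.84  83.91] [-4.97  8.05]
[ -5.57 157.5   72.03] [  6.17 157.5   72.02]
[ -5.8  157.5   56.44] [  6.1  157.5   56.43]
[ -5.97 157.5   44.34] [  6.04 157.5   44.33]
30 [117 118 119 121 122 114 108 103  97  75  51  43  72 114 131 127 126 127
 126 138] [146 147 145 147 146 148 147 148 147 147 147 147]
40 [114 117 117 119 121 118 110 106 103  86  58  45  44 107 131 128 130 126
 127 140] [147 147 146 146 147 146 147 147 148 146 147 146]
60 [111 113 115 116 118 120 116 109 104 102  83  55  43  70 113 127 125 125
 123 137] [145 144 144 145 145 147 147 149 152 121  78  67]
80 [109 110 110 112 115 115 118 115 109 106  99  79  52  40  89 123 129 128
 127 139] [ 89  88  90  89  79  65  62  63  66  67  81 145]
100 [111 110 109 110 112 113 115 116 115 110 106  98  74  48  68 115 130 129
 127 128] [ 88  88  89  88  87  88  82  70 142 172 169 168]
```

Emit:
{"name": "step_arm", "arguments": {
  "targets": [
    [-0.0004,0,0,0,-1],
    [0,-0.002,0.004,0,-1],
    [0,-0.002,0.004,0,-1],
    [0,-0.002,0.004,0,-1],
    [0,0,0,0,-1]
  ]
}}

```text
clock: 12.6
ee_pos: [526.6, -161.2, 282.5]
eef_rot: [-1.25, 1.142, -1.143]
force: [0.8, -1.0, -1.5]
gripper_width: 0.275
```

Run:
```python
from h import *
st(); c=snap('wrist','w14.png'); st()
b=cv2.resize(c['frame'][20:220,250:410,::-1],None,fx=5,fy=3,interpolation=cv2.INTER_CUBIC)
cv2.imwrite('pics/w14c.png',cv2.convertScaleAbs(b,alpha=1.2))
```

```text
t 12.60 pos [ 526.6 -161.2  282.5] yaw 5.16 tilt 0.05 F [ 0.8 -1.  -1.5] T [-0.02  0.03  0.02] w 0.275
t 12.65 pos [ 526.2 -161.2  282.3] yaw 5.16 tilt 0.02 F [-0.4  0.   0.5] T [ 0.06  0.01 -0.02] w 0.272
```

View pics/w14c.png

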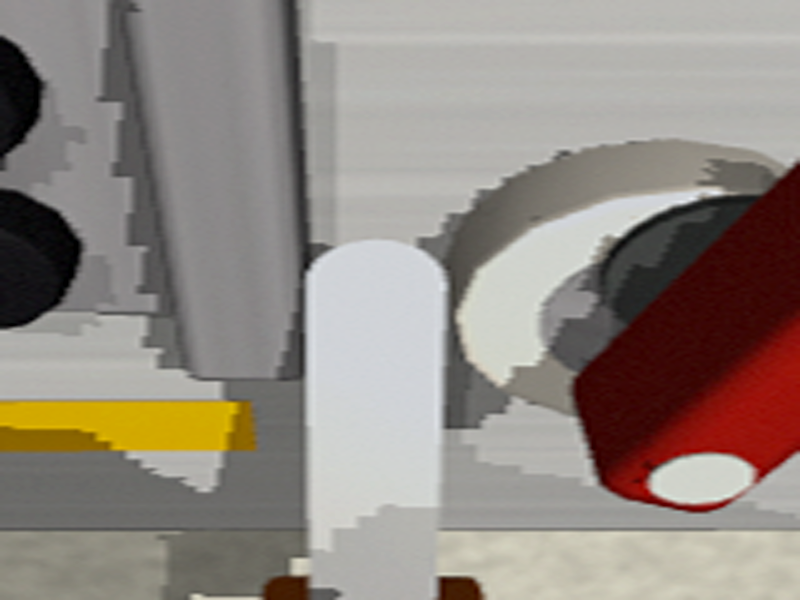

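Emit:
{"name": "step_arm", "arguments": {
  "targets": [
    [0,-0.002,0.004,0,-1],
    [0,-0.002,0.004,0,-1],
    [0,-0.002,0.004,0,-1],
    [0,-0.0025,0.005,0,-1],
    [0,0,0,0,-1],
    [0,0,0,0,-1]
  ]
}}

```text
clock: 13.25
ee_pos: [542.8, -159.8, 290.6]
eef_rot: [-1.25, 1.143, -1.143]
force: [1.3, -0.4, -0.8]
gripper_width: 0.27
```

Run:
```python
from h import *
st(); c=snap('wrist','w15.png'); st()
b=cv2.resize(c['frame'][20:220,250:410,::-1],None,fx=5,fy=3,interpolation=cv2.INTER_CUBIC)
cv2.imwrite('pics/w15c.png',cv2.convertScaleAbs(b,alpha=1.2))
```

```text
t 13.25 pos [ 542.8 -159.8  290.6] yaw 5.14 tilt 0.00 F [ 1.3 -0.4 -0.8] T [-0.08 -0.03  0.02] w 0.270
t 13.30 pos [ 542.7 -159.8  290.5] yaw 5.14 tilt 0.01 F [ 1.4 -0.6 -1.7] T [ 0.04  0.04 -0.01] w 0.271
```

View pics/w15c.png

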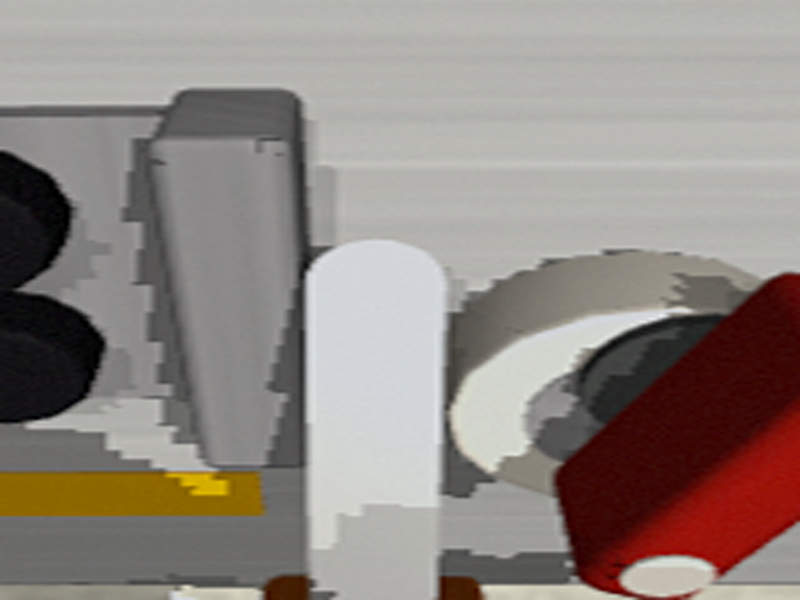

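Emit:
{"name": "step_arm", "arguments": {
  "targets": [
    [0.0004,0,0,0,-1],
    [0,0,0,0,-1]
  ]
}}

```text
clock: 13.5
ee_pos: [542.7, -160.3, 290.6]
eef_rot: [-1.25, 1.143, -1.143]
force: [1.6, -0.8, -0.9]
gripper_width: 0.27
```

Emit:
{"name": "step_arm", "arguments": {
  "targets": [
    [0.0003,0,0,0,-1],
    [0,0,0,0,-1]
  ]
}}

```text
clock: 13.7
ee_pos: [542.8, -160.6, 290.6]
eef_rot: [-1.25, 1.143, -1.143]
force: [-0.5, -0.3, -0.7]
gripper_width: 0.273
```

Emit:
{"name": "step_arm", "arguments": {
  "targets": [
    [0.0003,0,0,0,-1],
    [0,0,0,0,-1]
  ]
}}

```text
clock: 13.9
ee_pos: [542.9, -160.7, 290.6]
eef_rot: [-1.25, 1.143, -1.143]
force: [0.0, 0.4, -1.1]
gripper_width: 0.268
```

Emit:
{"name": "step_arm", "arguments": {
  "targets": [
    [0.0003,0,0,0,-1],
    [0,0,0,0,-1]
  ]
}}

```text
clock: 14.1
ee_pos: [542.9, -160.9, 290.6]
eef_rot: [-1.25, 1.143, -1.142]
force: [-1.4, 3.2, -0.4]
gripper_width: 0.268
```

Emit:
{"name": "step_arm", "arguments": {
  "targets": [
    [0.0003,0,0,0,-1],
    [0,0,0,0,-1]
  ]
}}

```text
clock: 14.3
ee_pos: [542.9, -161.0, 290.6]
eef_rot: [-1.25, 1.143, -1.142]
force: [-0.2, 3.6, 0.4]
gripper_width: 0.268
```

Emit:
{"name": "step_arm", "arguments": {
  "targets": [
    [0.0003,0,0,0,-1],
    [0,0,0,0,-1]
  ]
}}

```text
clock: 14.5
ee_pos: [542.9, -161.2, 290.6]
eef_rot: [-1.25, 1.143, -1.142]
force: [-1.7, 5.5, 1.5]
gripper_width: 0.27
```

Emit:
{"name": "step_arm", "arguments": {
  "targets": [
    [-0.0016,0,0,0,-1],
    [0,0,0,0,-1]
  ]
}}

```text
clock: 14.7
ee_pos: [542.8, -160.3, 290.7]
eef_rot: [-1.25, 1.143, -1.143]
force: [0.2, -0.2, -1.2]
gripper_width: 0.266
```

Emit:
{"name": "step_arm", "arguments": {
  "targets": [
    [-0.0003,0,0,0,-1],
    [0,0,0,0,-1]
  ]
}}

```text
clock: 14.9
ee_pos: [542.8, -160.0, 290.7]
eef_rot: [-1.25, 1.143, -1.143]
force: [0.2, -1.0, -0.2]
gripper_width: 0.269
```

Emit:
{"name": "step_arm", "arguments": {
  "targets": [
    [-0.0003,0,0,0,-1],
    [0,0,0,0,-1]
  ]
}}

```text
clock: 15.1
ee_pos: [542.7, -159.6, 290.6]
eef_rot: [-1.25, 1.143, -1.143]
force: [-0.4, 0.1, -0.7]
gripper_width: 0.274
```

Emit:
{"name": "step_arm", "arguments": {
  "targets": [
    [-0.0003,0,0,0,-1],
    [0,0,0,0,-1]
  ]
}}

```text
clock: 15.3
ee_pos: [542.7, -159.4, 290.7]
eef_rot: [-1.25, 1.143, -1.143]
force: [0.2, -1.1, -1.4]
gripper_width: 0.27
```

Emit:
{"name": "step_arm", "arguments": {
  "targets": [
    [-0.0003,0,0,0,-1],
    [0,0,0,0,-1]
  ]
}}

```text
clock: 15.5
ee_pos: [542.7, -159.2, 290.7]
eef_rot: [-1.25, 1.143, -1.143]
force: [1.1, -2.9, -1.3]
gripper_width: 0.268
```

Emit:
{"name": "step_arm", "arguments": {
  "targets": [
    [-0.0003,0,0,0,-1],
    [0,0,0,0,-1]
  ]
}}

```text
clock: 15.7
ee_pos: [542.6, -159.1, 290.7]
eef_rot: [-1.25, 1.143, -1.144]
force: [0.2, -5.4, -0.8]
gripper_width: 0.268
```

Emit:
{"name": "step_arm", "arguments": {
  "targets": [
    [0.0014,0,0,0,-1],
    [0,0,0,0,-1],
    [0,-0.0015,0.003,0,-1],
    [0,0,0,0,-1],
    [0,0,0,0,-1]
  ]
}}

```text
clock: 16.2
ee_pos: [545.9, -159.5, 292.2]
eef_rot: [-1.25, 1.143, -1.143]
force: [0.0, -0.1, -0.9]
gripper_width: 0.267
```

Run:
```python
from h import *
st(); c=snap('wrist','w16.png')
b=cv2.resize(c['frame'][20:220,250:410,::-1],None,fx=5,fy=3,interpolation=cv2.INTER_CUBIC)
cv2.imwrite('pics/w16c.png',cv2.convertScaleAbs(b,alpha=1.2))
c=snap('scene','s16.png')
b=cv2.resize(c['frame'][110:230,190:310,::-1],None,fx=5,fy=5,interpolation=cv2.INTER_CUBIC)
cv2.imwrite('pics/s16c.png',cv2.convertScaleAbs(b,alpha=1.5))
```

```text
t 16.20 pos [ 545.9 -159.5  292.2] yaw 5.16 tilt 0.01 F [ 0.  -0.1 -0.9] T [ 0.05  0.02 -0.  ] w 0.267
```

View pics/w16c.png

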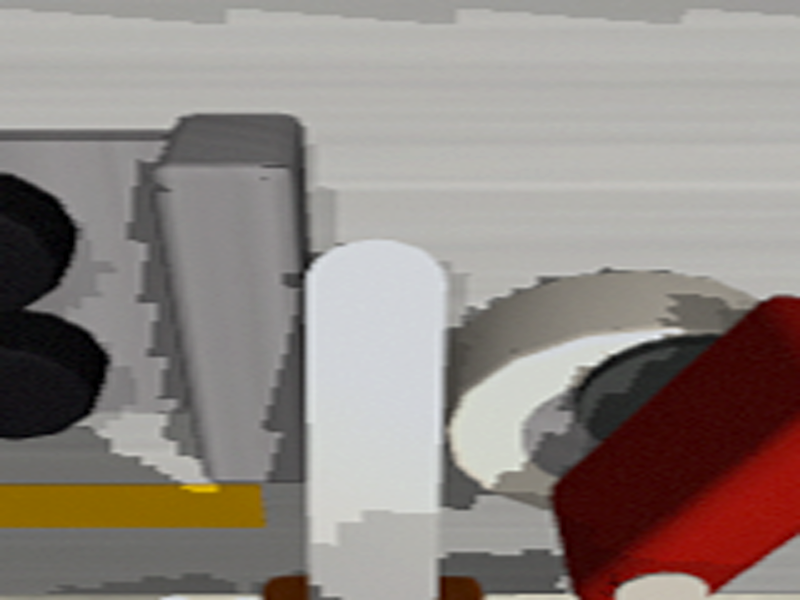

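View pics/s16c.png

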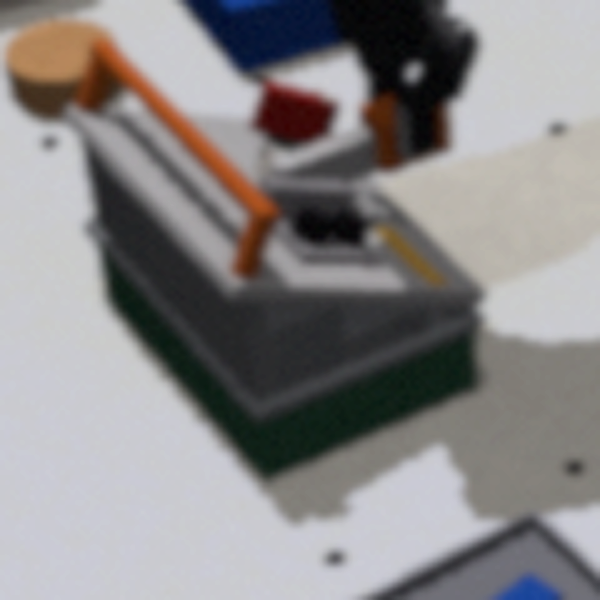

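Emit:
{"name": "step_arm", "arguments": {
  "targets": [
    [0,0.0025,-0.005,0,-1],
    [0,0.0045,-0.009,0,-1],
    [0,0.0045,-0.009,0,-1],
    [0,0.0045,-0.009,0,-1],
    [0,0.0045,-0.009,0,-1],
    [0,0.002,-0.01,0,-1],
    [0,0,-0.015,0,-1],
    [0,0,-0.015,0,-1]
  ]
}}

```text
clock: 17.1
ee_pos: [463.8, -167.1, 269.6]
eef_rot: [-1.25, 1.143, -1.143]
force: [0.3, -1.2, -1.2]
gripper_width: 0.271
```

Emit:
{"name": "step_arm", "arguments": {
  "targets": [
    [-0.03,-0.005,-0.005,0,-1],
    [-0.045,-0.005,0,0,-1],
    [-0.045,0,0.01,0,-1],
    [-0.045,0,0.019,0,-1],
    [-0.045,0,0.019,0,-1],
    [-0.045,0,0.019,0,-1],
    [-0.045,0,0.019,0,-1],
    [-0.045,0,0.019,0,-1]
  ]
}}

```text
clock: 17.9
ee_pos: [533.5, 186.9, 280.0]
eef_rot: [-1.25, 1.143, -1.143]
force: [0.5, 0.6, 0.3]
gripper_width: 0.269
```

Run:
```python
from h import *
s=st(); M=R.from_rotvec(s['eef_rot']).as_matrix(); print((M.T@(np.array([600,228.1,185.5])-s['ee_pos'])).round(1))
```

```text
t 17.90 pos [533.5 186.9 280. ] yaw 5.13 tilt 0.03 F [0.5 0.6 0.3] T [-0.04 -0.02  0.04] w 0.269
[-35.1  94.6  69.8]
```

Emit:
{"name": "step_arm", "arguments": {
  "targets": [
    [-0.0175,0,0.035,0,-1],
    [-0.0175,0,0.035,0,-1],
    [0,0,0,-0.0875,-1],
    [0,0,0,-0.0875,-1],
    [0,0.03,0,0,-1],
    [0,0.03,0,0,-1],
    [0,0,0,0,-1],
    [0,0,0,0,-1]
  ]
}}

```text
clock: 18.7
ee_pos: [600.1, 226.4, 220.2]
eef_rot: [-1.323, 1.012, -1.012]
force: [0.7, -1.1, -0.7]
gripper_width: 0.271
```

Run:
```python
from h import *
s=st(); M=R.from_rotvec(s['eef_rot']).as_matrix(); print((M.T@(np.array([600,228.1,185.5])-s['ee_pos'])).round(1))
c=snap('wrist','w17.png')
```

```text
t 18.70 pos [600.1 226.4 220.2] yaw 15.16 tilt 0.04 F [ 0.7 -1.1 -0.7] T [ 0.02 -0.01 -0.06] w 0.271
[-1.7 34.7  0.3]
```

View pics/w17.png

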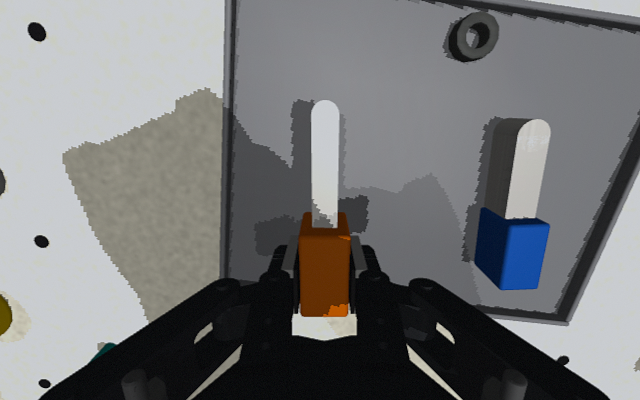

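The gauge is over its old place in the tray, so I'm lowering it to just touch and watching the force.

Emit:
{"name": "step_arm", "arguments": {
  "targets": [
    [-0.0017,0.015,0,0,-1],
    [0,0.01,0,0,-1],
    [0,0.006,0,0,-1],
    [0,0.0025,0,0,-1],
    [0,0,0,0,-1],
    [0,0,0,0,-1]
  ],
  "newtons": 30
}}

```text
clock: 19.35
ee_pos: [600.0, 228.4, 186.2]
eef_rot: [-1.323, 1.012, -1.012]
force: [-0.3, 0.6, -0.3]
gripper_width: 0.268
```

Emit:
{"name": "step_arm", "arguments": {
  "targets": [
    [0,0.0007,0,0,-1],
    [0,0,0,0,-1],
    [0,0,0,0,-0.3],
    [0,0,0,0,-0.1],
    [0,0,0,0,0],
    [0,0,0,0,0],
    [0,-0.01,0,0,0.1],
    [0,-0.03,0,0,0.1]
  ]
}}

```text
clock: 20.15
ee_pos: [599.1, 228.0, 224.0]
eef_rot: [-1.327, 1.014, -1.011]
force: [0.7, 0.6, -0.3]
gripper_width: 0.551
```

Emit:
{"name": "step_arm", "arguments": {
  "targets": [
    [0,-0.04,0,0,0.1],
    [0,-0.04,0,0,0.1],
    [0,-0.03,0,0,0.1],
    [0,0,0,0,0.1]
  ]
}}

```text
clock: 20.55
ee_pos: [600.8, 228.9, 341.0]
eef_rot: [-1.316, 1.008, -1.014]
force: [0.2, 0.6, -0.5]
gripper_width: 0.55
```

Run:
```python
from h import *
s=st(); c=snap('wrist','w18.png')
cv2.imwrite('pics/w18c.png',cv2.convertScaleAbs(c['frame'][:,:,::-1],alpha=1.3))
```

```text
t 20.55 pos [600.8 228.9 341. ] yaw 15.16 tilt 0.42 F [ 0.2  0.6 -0.5] T [ 0.01 -0.    0.01] w 0.550
```

View pics/w18c.png

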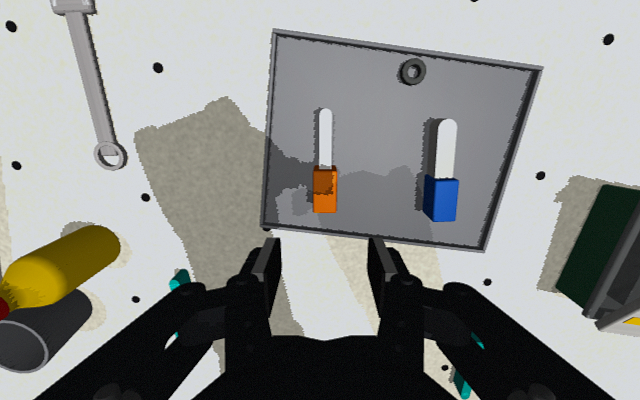

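Run:
```python
from h import *
c=snap('top','t19.png'); a=load('top0.png')['frame'].astype(int)
d=np.abs(c['frame'].astype(int)-a).max(2)
b=cv2.resize(c['frame'][120:210,385:485,::-1],None,fx=6,fy=6,interpolation=cv2.INTER_CUBIC)
cv2.imwrite('pics/t19c.png',cv2.convertScaleAbs(b,alpha=1.8))
print('diff oil',d[205:245,185:225].mean(),'blue',d[135:185,320:345].mean(), 'fence',d[150:185,405:432].mean())
```

```text
diff oil 16.99125 blue 19.8544 fence 14.2
```

View pics/t19c.png

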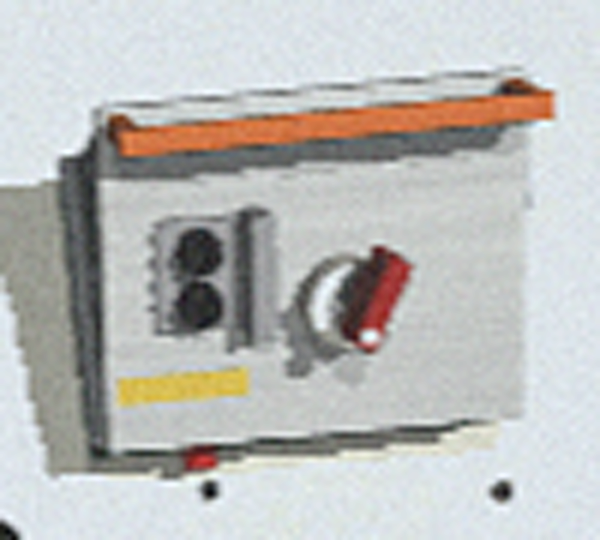

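Run:
```python
from h import *
print(job_done())
```

```text
the job is handed in; nothing more can be done
None
```

I turned the red bar head to about 1.2 rad and slid the orange gauge through the gap from the low end. I then drew it out, laid it back upright in its old place in the tray, and handed the job in at about 20.6 s.

- **Gap:** nudging the blade sideways until it touched the fence and then the roller gave about 1.3 mm of play. Readings ranged from 1.1 to 1.65 mm depending on how I read the contact. The wrist pictures gave a gap of 13.4 to 14.05 mm, so 1.4 to 2.05 mm of play. The two methods agree only loosely: the lowest touch reading is close to the 1 mm limit and the highest picture reading just passes the 2 mm limit. I did not measure the gap again after drawing the gauge out.
- **Proof:** the nose went about 29 mm past the narrowest place by calculation, good to about 2 mm. Wrist force stayed below about 2 N on the way in and reached 5.5 N in the sideways touches. The gripper could not tilt, so the blade went in level and only its lower part, roughly 8 to 10 mm, overlapped the roller's height.
- **Last checks:** the fence looks unmoved in the final top view, and the blue gauge and oil bottle look undisturbed in the last wrist picture. The pixel comparison for those two proved nothing, because the arm and its shadow changed the picture there.

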